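# Clamp a reagent bottle on the bench shaker

### The arm

A 7-joint arm with a two-finger parallel gripper is mounted at the origin on a cart in front of the work surface, level with it; the furniture and walls round the work are solid. World frame = base frame: x ahead of the robot, y to its left, z up, the work surface at z = 0. Lengths are in m, angles in rad, forces in N, time in s.
With the tool pointing down it reaches from about 0.35 to 0.9 m from the base axis. Payload 19.9 kg.
Tool frame: the origin (TCP) lies midway between the tips of the shut fingers; the grasp point (between the pads) lies 19 mm behind it; z points along the fingers, y is the direction in which the jaws open and shut (so a half turn about z gives the same grasp; the last joint's range is limited). The gripper opens to 85 mm and grips with 20 to 120 N. Pads are 22 mm wide; open, the fingers measure 114 mm over their backs; the gripper's body (76 mm by 85 mm) begins 54 mm behind the grasp point. The pads swing forward as they close: fully open they stand 13 mm farther back than shut.
Start: joints at [1.109, 0.417, -0.01, 1.614, 0.005, 1.111, -0.053], TCP at [0.255, -0.571, 0.231] pointing down, gripper open.
Joint ranges: [-2.81, 2.81], [-0.39, 2.02], [-1.27, 1.25], [0.06, 2.57], [-1.19, 4.33], [0.19, 2], [-2.82, 2.82]. Speed limits (rad/s): [1.89, 1.89, 2.39, 2.39, 3.01, 3.01, 3.01].

### API

Orientations are given as [roll, pitch, yaw] about the fixed x, y, z axes, in that order (R = Rz(yaw) Ry(pitch) Rx(roll)).
In Python, from cell import env gives the robot as it stands.
- The arm moves only by the tool send_rows, never from a script. Its argument "targets" is a list of rows, each a list of 2 entries, a list of its own where there are three numbers: the shift along the tool's x, y, z in m, then the turn, a rotation vector about the tool's x, y, z in degrees. In form: [[[tx, ty, tz], [wx, wy, wz]], ...]. A call has exactly 8 rows; each row shifts and turns the commanded pose from where the row before left it, along the tool's axes as they then stand; what a row does not reach is not made up. A row lasts 1/12 s, in which the tool goes at most 41.7 mm and 7.16 degrees, less where a joint would pass 70% of its speed; a pose out of reach is approached as far as the arm can. A call with a gripper value outside its range is refused whole. "hand" is the closure, from 0 (fully open) to 1 (shut), set as the call begins (left out, the last holds). The fingers move at their own pace and stop on an object; the grip force is fixed at half the most. Time passes only in rows, so rows that do not move let the fingers close, or fill a call up. It gives the time, the measured TCP pose, the force and the opening at its end, in the units of the state.
- env.observe(): the state, without advancing time (a new reading comes with each control period).
- env.read_camera(name): name is "scene" or "top"; returns a dict with "pixels" (384x512x3 uint8, blue, green, red), "fov_y" (degrees; the focal length in pixels is half the picture's height over the tangent of half this angle, whatever the lens; pixels are square), "cx", "cy" (the principal point, pixels), "rvec" (rotation vector, rad) and "tvec" (3), from world to camera coordinates, as OpenCV has them. Camera axes: x right, y down, z forward; pixel columns grow to the right and rows downward; lengths in m; the calibration is good to about 2 mm. A picture is of the moment at which its call begins. There is no depth.
- env.finish_job(): hands the job in, once; it reports no verdict.
Trained networks look in a picture, given as the dict that the camera call returned (one of the last four; its "shot" number tells which), for a name from the list of things; names that differ only in an ending like _2 or _b are one class to them, and where a whole thing is asked for, a point or a joint stands for the part that bears it (a point fixed in the world has none). Each returns a list of dicts, best first, with "p" (0 to 1); they miss things now and then, are a little off and sometimes report something else, mostly with a low value. They report only what shows in the picture. A call takes as long as a camera call. They do not tell look-alikes from the thing itself.
- env.recognise(picture, query): "xy" ([column, row] in pixels, amid what is visible of it).
- env.regions_of(picture, query): "mask" (384x512 bool, what is visible of it) and "xy" ([column, row] in pixels, amid what is visible of it).
The state is a dict: "time": time; "joint_positions": joint angles; "dq": joint speeds; "joint_efforts": joint torques, N m; "ee_pos": TCP position; "tcp_rot": TCP orientation; "force": force on the tool from outside, world axes, zero at the start; "torque": the same for the moment, N m; "finger_gap": opening from 0.0 (shut) to 1.0 (fully open).
Only numpy, scipy, OpenCV 4.12 (cv2) and the standard library are available. Lean on these libraries where they do the work, as an engineer would, in place of code of your own. Each camera call takes 0.05 s, during which the arm holds its last target.

### The job

The ratchet clamp on the bench shaker has been left closed too far to take the brown reagent bottle standing beside it. Swing the release lever out to free the pawl (never force the knob back against it), wind the jaw right back with its knob, and stand the bottle upright on the platform between the sprung pad and the end stop. With the lever swung back in, click the knob up until the pad holds the bottle firmly against the stop, about two clicks past the first feel of it and no tighter; move the jaw only by its knob and leave the neighbouring things where they are.

Things in the scene. Friction and masses are not known exactly. Their poses are not given: they have to be found in the camera images.
- shaker: Bench shaker, fixed. Origin under the middle of its base, x to its rear (end stop), y to its left, z up. Platform 342 x 210 mm, its top (rubber mat) 76 mm above the origin. At the front a grey gear housing, 105 x 126 mm, top 112 mm up; the knob's upright axis is at x -80, y 0 mm. The clamp closes along +x.
- ratchet_knob (a joint): Knob on a toothed wheel. rad: 0 = jaw right back (end of travel); grows clockwise seen from above, moving the jaw forward 30 mm per rad; limit 2.6; starts near 2.05. 36 teeth: one click is 10 degrees, 5.2 mm of jaw (at 0.13 + n x 0.1745). Pawl in: clicks forward (drag about 0.06 N m), locked backward, and springs back to the last click when let go. Pawl out: turns both ways (0.03 N m).
- knob_grip (a point): Middle of the knob's upright grip bar, on its axis, 160 mm above the shaker's origin. The bar is 56 mm long (along this point's x axis, which turns with the knob), 18 mm thick, and reaches from 138 to 180 mm above the origin. Below it are a round skirt of 31 mm radius and the ratchet wheel of 45 mm radius (116 to 124 mm up).
- release_lever (a joint): Lever that carries the pawl, right of the ratchet wheel. rad: 0 = pawl in, 0.5 = pawl out, clear of the teeth (end stops at both). Grows counter-clockwise seen from above, the post going outward and to the rear. Friction keeps it where it is left (0.12 N m, about 3 N at the post).
- lever_post (a point): On the axis of the lever's round upright black finger post, 13 mm in diameter, 154 mm above the shaker's origin; the post reaches from 132 to 168 mm above the origin and moves on a circle of 45 mm radius round lever_pivot.
- lever_pivot (a point): The lever's upright pivot, fixed on the gear housing at x -64, y -55 mm in the shaker's frame. With the lever at 0 the post is 34 mm in front of it (-x) and 29 mm to its right (-y), at 0.5 it is 16 mm in front and 42 mm to the right.
- pawl: Sprung steel pawl on the lever's pivot, 31 mm long, in the plane of the ratchet wheel; origin on the pivot at the height of the housing's top. It stands 35 N: forcing the knob backward while it is in would chip it.
- clamp_jaw: Aluminium jaw, 78 mm wide, 48 mm high, driven by the knob; origin at its foot on the platform, axes as the shaker's, at x = -18 mm in the shaker's frame when right back. On springs in front of it is a rubber-faced pad 70 mm wide, 6 to 48 mm above the platform; unpressed, its face is 39 mm in front of this origin (at x = +21 mm when right back).
- pad_spring (a point): A point of the jaw, midway between the two pad springs, 32 mm above the platform. The pad resists with 1.5 N at once and 0.9 N more per mm it is pushed back (4.7 N a click), felt at the knob as 0.03 N m per N on top of the drag. It holds the bottle firmly at 7.5 to 17.5 N; over 22 N is too tight.
- bay (a point): Point on the platform between pad and end stop, 40 mm in front of the pad face when the jaw is right back: there the bottle's middle has room (10 mm or more all round).
- stop_rails (a point): Middle of the rails on the platform on which the end stop, an aluminium bracket 156 mm wide and 52 mm high with a shallow rubber V, is set by hand, 119 mm from the shaker's origin along x. The stop itself is not measured: its V stands up to 18 mm in front of or behind this point.
- bottle: Brown reagent bottle with a white screw cap, 60 mm in diameter and 118 mm tall, about 0.3 kg, upright on the worktop left of the shaker; origin at the centre of its underside. Full width up to 106 mm; the cap above it is 33 mm in diameter and ends at 118 mm. It does not fit in the clamp until the jaw is wound back.
- vial: Small vial with an orange cap, 26 mm in diameter, 62 mm tall, a bystander to the left; origin at the centre of its underside.
- blue_rack: Blue tip rack, 83 x 122 x 61 mm, a bystander at the far left; origin at the centre of its underside.
- falcon: White conical tube with an orange cap lying on its side, 114 mm long, 35 mm thick, a bystander to the left; origin under its middle.
Mind the look-alikes: they are no part of the job. Leave any orange or turquoise look-alike of the bottle alone.

How it is judged:
On the way, in this order (a step that is already met when the one before it is completed fails the run):
1. the pawl is swung out and the jaw wound right back (value of joint release_lever above 0.35 rad and x of clamp_jaw in the frame of shaker below -0.006 m), for 0.1 s.
2. the bottle stands upright on the platform between pad and end stop, let go (z of bottle in the frame of shaker between 0.07 and 0.082 m and angle between bottle's own z axis and vertical below 0.08 rad and x of bottle in the frame of shaker between 0.045 and 0.11 m and y of bottle in the frame of shaker between -0.03 and 0.03 m and contact force between the fingers and bottle below 0.1 N and linear speed of bottle below 0.02 m/s), for 0.2 s.
At the end, for the whole second after the job is handed in: The bottle stands upright (within 0.08 rad) and still on the platform, within 30 mm of the clamp's middle line, the jaw's pad pressing it against the end stop with 7.5 to 17.5 N, held by the pawl: the lever is in (under 0.08 rad) (z of bottle in the frame of shaker between 0.07 and 0.082 m and angle between bottle's own z axis and vertical below 0.08 rad and contact force between clamp_jaw and bottle between 7.5 and 17.5 N and value of joint release_lever below 0.08 rad and linear speed of bottle below 0.01 m/s and y of bottle in the frame of shaker between -0.03 and 0.03 m); the robot touches nothing.
It fails at once if the knob is forced back against the pawl (over 35 N on the pawl) (contact force between pawl and anything else above 35 N).
It fails at once if the bottle is squeezed too hard in the clamp (over 22 N) (contact force between clamp_jaw and bottle above 22 N).
It fails at once if the jaw is pushed by the fingers (over 6 N) instead of by its knob (contact force between the fingers and clamp_jaw above 6 N).
It fails at once if the bottle is tipped over (angle between bottle's own z axis and vertical above 0.6 rad).
It fails at once if a neighbouring thing is shifted by over 20 mm (distance of any of vial, blue_rack, falcon from where it was at the start of the episode above 0.02 m).
It also fails if it takes over 72 s, if anything falls off the work surface, if the arm or the gripper's body presses on something with over 40 N, if the wrist force passes 120 N, or if a joint passes its speed limit or range.

## Working session

There is one attempt and no reset: what is moved stays moved. The work goes in short steps, Python scripts to look and compute and a tool call to move; the robot and the scene stay as the last step left them, time stands still between calls to the robot, and variables do not carry over. Pictures are saved under pics/ and viewed, and the job is handed in when it is done.

Besides the shell and the picture viewer there is one more tool, called after "Call:" as a command line: name --argument value ..., lists and objects as JSON in quotes. send_rows: Moves the arm, as the interface text tells. Its arguments: {"type":"object","properties":{"targets":{"type":"array","items":{"type":"array"}},"hand":{"type":"number"}},"required":["targets"]}

```bash
ls; mkdir -p pics
python3 - <<'E'
from cell import env
import cv2
s=env.observe(); print({k:(v if not hasattr(v,'round') else v) for k,v in s.items()})
for n in ("scene","top"):
    p=env.read_camera(n); cv2.imwrite(f"pics/{n}0.png",p["pixels"])
    print(n,p["fov_y"],p["cx"],p["cy"],p["rvec"],p["tvec"],p["shot"])
E
```

```text
pics
{'time': 0.0, 'joint_positions': array([ 1.10948419,  0.41800093, -0.01030629,  1.61418596,  0.00471266,
        1.11072684, -0.05299244]), 'dq': array([ 0.0022195 , -0.00049722,  0.000765  ,  0.00036783, -0.0009188 ,
       -0.00148443, -0.00037547]), 'joint_efforts': array([ 1.36289396e-03, -8.64438629e+01,  6.79708980e-01, -4.34902275e+01,
        1.91991054e-02,  7.44802383e-03,  7.25355818e-06]), 'ee_pos': array([ 0.25458258, -0.57040096,  0.2306385 ]), 'tcp_rot': array([-3.14029938e+00,  1.04954997e-04,  4.19836702e-01]), 'force': array([-0.11672849,  0.49922591, -0.38639052]), 'torque': array([ 0.00379265, -0.01152451,  0.00506301]), 'finger_gap': 1.003978084918349}
scene 54.88563344474464 253.36640478662952 184.07340598219074 [ 1.17041231 -2.1671244   1.10699739] [0.57973085 0.24576919 0.84670221] 1
top 49.761969940282476 255.53553330945516 191.25011175475572 [ 2.17935549 -2.14326326  0.07921524] [0.36001527 0.55861416 1.16143858] 2
```

View pics/scene0.png

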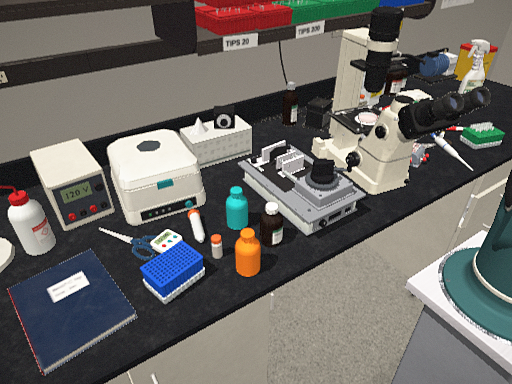

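View pics/top0.png

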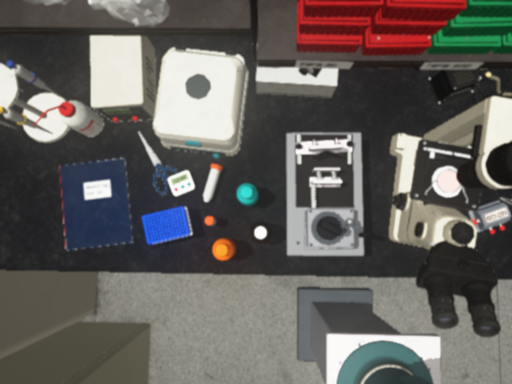

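```bash
cat > h.py <<'E'
import numpy as np, cv2
from cell import env
def K(p):
    f=192/np.tan(np.radians(p["fov_y"])/2); return np.array([[f,0,p["cx"]],[0,f,p["cy"]],[0,0,1.]])
def proj(p,X):
    return cv2.projectPoints(np.atleast_2d(np.array(X,float)),np.array(p["rvec"],float),np.array(p["tvec"],float),K(p),None)[0].reshape(-1,2)
def ray(p,uv):
    R=cv2.Rodrigues(np.array(p["rvec"],float))[0]; c=-R.T@np.array(p["tvec"],float)
    d=R.T@np.linalg.solve(K(p),[uv[0],uv[1],1.]); return c,d
def onz(p,uv,z):
    c,d=ray(p,uv); return c+d*(z-c[2])/d[2]
def tri(ps,uvs):
    A=np.zeros((3,3));b=np.zeros(3)
    for p,uv in zip(ps,uvs):
        c,d=ray(p,uv); d=d/np.linalg.norm(d); M=np.eye(3)-np.outer(d,d); A+=M;b+=M@c
    x=np.linalg.solve(A,b); 
    return x,[np.linalg.norm(np.cross(x-ray(p,uv)[0],ray(p,uv)[1]/np.linalg.norm(ray(p,uv)[1]))) for p,uv in zip(ps,uvs)]
E
python3 - <<'E'
from h import *
np.set_printoptions(precision=4,suppress=True)
ps=[env.read_camera(n) for n in ("scene","top")]
for p in ps: print(ray(p,(256,192)), proj(p,[[0,0,0],[.5,0,0],[.5,.3,0],[.255,-.571,.23]]))
for q in ["shaker","knob_grip","ratchet_knob","lever_post","lever_pivot","release_lever","clamp_jaw","pad_spring","stop_rails","bay","bottle","vial","falcon","blue_rack"]:
    uv=[]
    for p in ps:
        r=env.recognise(p,q); print(q,p["shot"],[(np.round(a["xy"],1).tolist(),round(a["p"],2)) for a in r[:4]])
        if r: uv.append(r[0]["xy"])
    if len(uv)==2: print("   tri",*tri(ps,uv))
im=ps[0]["pixels"][110:260,200:400]; cv2.imwrite("pics/c1.png",cv2.resize(im,None,fx=4,fy=4,interpolation=cv2.INTER_CUBIC))
im=ps[1]["pixels"][120:270,190:390]; cv2.imwrite("pics/c2.png",cv2.resize(im,None,fx=4,fy=4,interpolation=cv2.INTER_CUBIC))
E
```

```text
(array([-0.1401,  0.78  ,  0.6967]), array([ 0.6668, -0.4404, -0.6016])) [[506.5172 291.3933]
 [348.813  184.7343]
 [272.7334 218.7019]
 [551.4632 103.1256]]
(array([0.4385, 0.3413, 1.2173]), array([ 0.0938,  0.0223, -0.9953])) [[383.861  390.365 ]
 [381.8257 212.1281]
 [279.0237 210.4175]
 [663.711  319.2094]]
shaker 3 [([303.9, 187.6], 0.9)]
shaker 4 [([319.9, 201.1], 0.63)]
   tri [0.5213 0.1817 0.0494] [np.float64(0.006811597718478161), np.float64(0.006811597718478208)]
knob_grip 3 [([322.5, 177.1], 0.81)]
knob_grip 4 [([327.7, 227.3], 0.79)]
   tri [0.4506 0.1753 0.1252] [np.float64(0.0014279063974049495), np.float64(0.0014279063974049317)]
ratchet_knob 3 [([323.2, 177.2], 0.64)]
ratchet_knob 4 [([324.7, 228.3], 0.7)]
   tri [0.4459 0.1816 0.13  ] [np.float64(0.004340407077934373), np.float64(0.004340407077934148)]
lever_post 3 [([304.4, 188.9], 0.63), ([343.7, 172.2], 0.43)]
lever_post 4 [([352.1, 226.6], 0.68)]
   tri [0.4838 0.1392 0.0564] [np.float64(0.049004247603301146), np.float64(0.04900424760330131)]
lever_pivot 3 [([305.6, 189.2], 0.73)]
lever_pivot 4 [([323.6, 195.7],
[... 1162 characters left out ...]
, ([260.6, 234.0], 0.66)]
   tri [0.3733 0.421  0.1321] [np.float64(0.018103989063060977), np.float64(0.018103989063060877)]
vial 3 [([217.9, 243.9], 0.65)]
vial 4 [([208.8, 218.5], 0.43)]
   tri [0.4693 0.4975 0.0343] [np.float64(0.0046607351374716825), np.float64(0.004660735137471717)]
falcon 3 [([199.4, 223.0], 0.76), ([214.7, 244.4], 0.31)]
falcon 4 [([209.7, 182.0], 0.76)]
   tri [0.575  0.4983 0.0259] [np.float64(0.005473366294024566), np.float64(0.005473366294024555)]
blue_rack 3 [([172.8, 269.7], 0.96), ([272.3, 228.0], 0.72), ([198.3, 224.4], 0.72)]
blue_rack 4 [([166.0, 223.1], 0.73)]
   tri [0.4555 0.6228 0.0302] [np.float64(0.0024579130460563154), np.float64(0.00245791304605647)]
```

```bash
python3 -c "
from cell import env; print(env.observe()['time'])"; ls pics
```

```text
1.6
c1.png
c2.png
scene0.png
top0.png
```

View pics/c1.png

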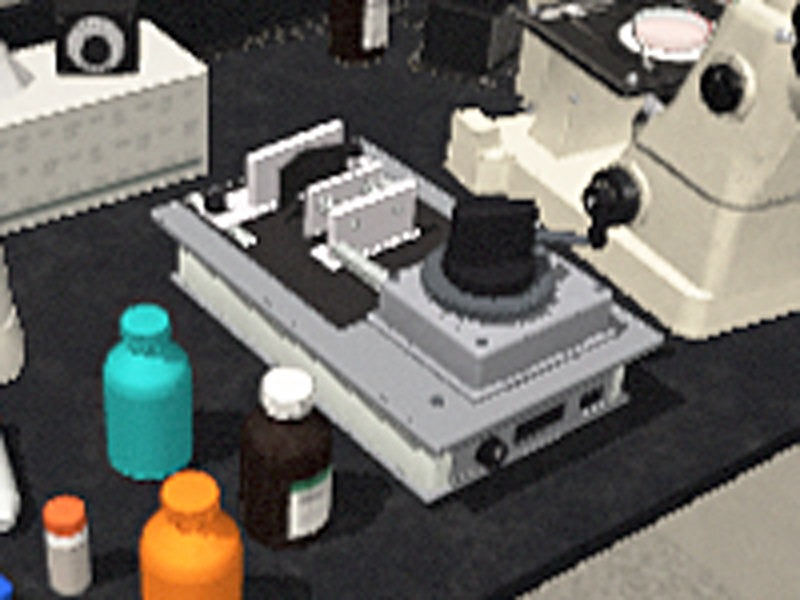

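View pics/c2.png

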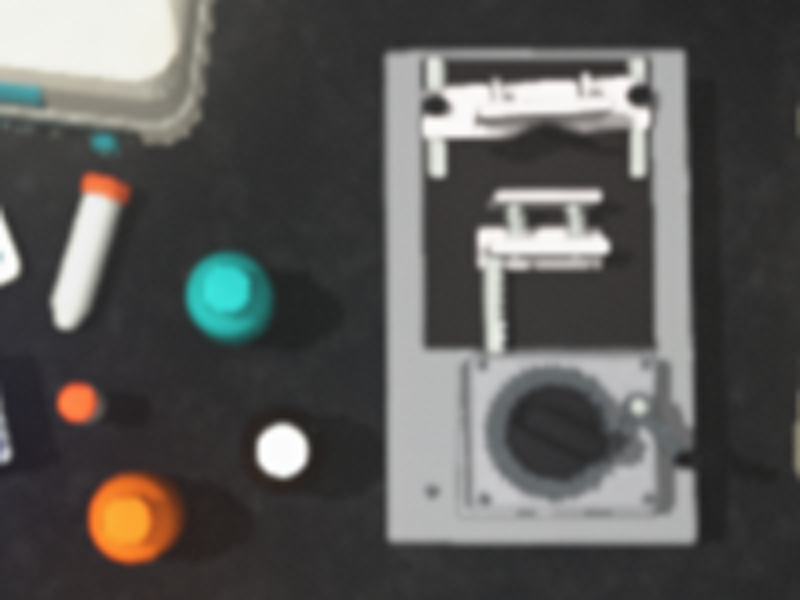

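Run:
```python
from h import *
np.set_printoptions(precision=4,suppress=True)
ps=[env.read_camera(n) for n in ("scene","top")]
p=ps[1]
f=lambda u,v,o:(o[0]+(u+.5)/4-.5,o[1]+(v+.5)/4-.5)
o=(190,120)
for z in (.072,.076):
    C=[onz(p,f(u,v,o),z)[:2] for u,v in [(385,50),(687,50),(697,543),(387,543)]]
    C=np.array(C); print(C, C.mean(0), np.linalg.norm(C-np.roll(C,-1,0),axis=1))
print("wheel",onz(p,f(553,433,o),.12)); print("pivot",onz(p,f(638,406,o),.13)); print("post top",onz(p,f(683,458,o),.168))
print("cap",onz(p,f(282,450,o),.118))
q=ps[0]; o2=(200,110)
print("platform left corner scene", onz(q,f(425,450,o2),.076),onz(q,f(152,212,o2),.076),onz(q,f(663,338,o2),.076))
print("cap scene",onz(q,f(288,386,o2),.112), "bottom", onz(q,f(283,542,o2),0))
im=p["pixels"][205:255,295:375]; cv2.imwrite("pics/c3.png",cv2.resize(im,None,fx=10,fy=10,interpolation=cv2.INTER_CUBIC))
im=q["pixels"][150:200,290:370]; cv2.imwrite("pics/c4.png",cv2.resize(im,None,fx=10,fy=10,interpolation=cv2.INTER_CUBIC))
np.save("ps.npy",ps,allow_pickle=True)
```

```text
[[0.717  0.2859]
 [0.7197 0.0746]
 [0.3777 0.0701]
 [0.3737 0.2808]] [0.5471 0.1779] [0.2113 0.342  0.2108 0.3433]
[[0.7161 0.2861]
 [0.7187 0.0755]
 [0.378  0.071 ]
 [0.374  0.2811]] [0.5467 0.1784] [0.2106 0.3408 0.2101 0.3421]
wheel [0.4501 0.1751 0.12  ]
pivot [0.4685 0.1214 0.13  ]
post top [0.4354 0.1012 0.168 ]
cap [0.4358 0.3532 0.118 ]
platform left corner scene [0.3737 0.2905 0.076 ] [0.7068 0.2894 0.076 ] [0.373  0.0789 0.076 ]
cap scene [0.4374 0.3518 0.112 ] bottom [0.418  0.3662 0.    ]
```

View pics/c3.png

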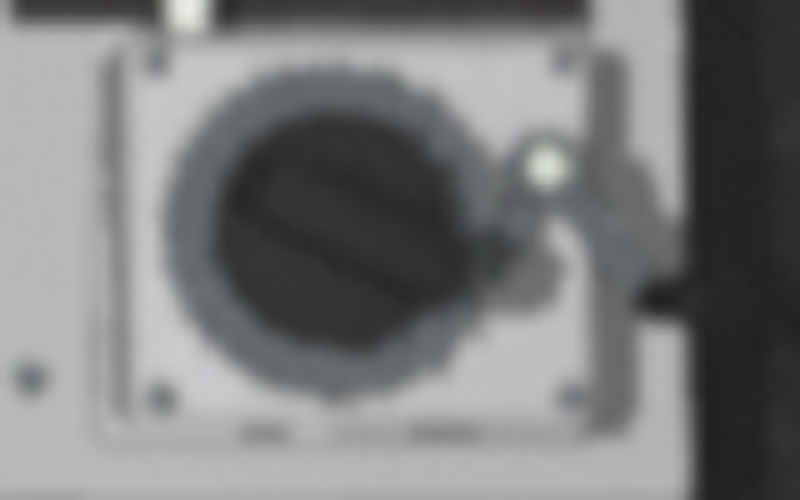

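View pics/c4.png

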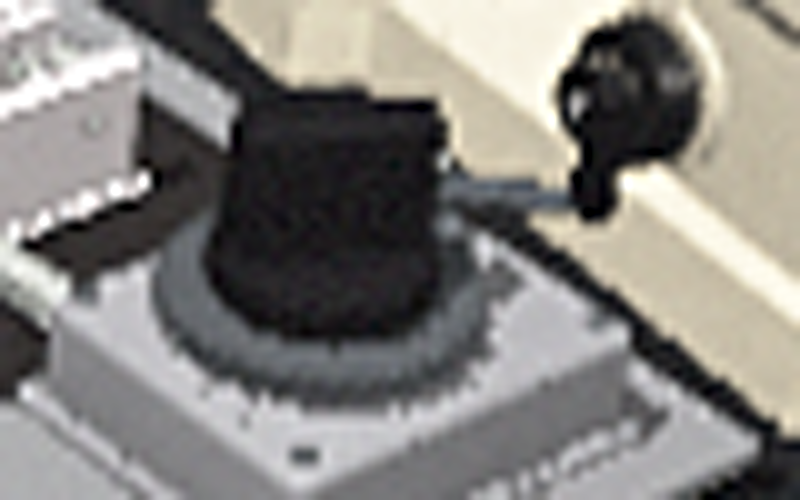

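Run:
```python
from h import *
np.set_printoptions(precision=3,suppress=True)
ps=np.load("ps.npy",allow_pickle=True); q,p=ps
for a,b in [((484,97),(485,328)),((464,104),(441,328)),((385,15),(505,150)),((408,125),(428,258)),((406,185),(398,240))]:
    print(a,b,tri([q,p],[a,b]))
for z in (.05,.15,.25): print(z,onz(p,(392,150),z),onz(p,(392,240),z),onz(p,(420,260),z))
im=cv2.resize(p["pixels"][60:350,370:512],None,fx=2.5,fy=2.0); 
a=cv2.resize(p["pixels"][80:345,370:512],None,fx=2.2,fy=2.2); b=cv2.resize(q["pixels"][0:265,310:512],None,fx=2.2,fy=2.2)
cv2.imwrite("pics/c5.png",np.hstack([a,b]))
# predicted points for model
O=np.array([.530,.1765]);t=.014;R=np.array([[np.cos(t),-np.sin(t)],[np.sin(t),np.cos(t)]])
def W(x,y,z): return [*(O+R@np.array([x,y])),z]
pts={"knob top":W(-.08,0,.18),"wheel":W(-.08,0,.124),"post top":W(-.098,-.084,.168),"post bot":W(-.098,-.084,.132),"pivot":W(-.064,-.055,.125),"jaw top":W(.0435,0,.124),"padface":W(.0825,0,.124),"rails":W(.119,0,.076)}
for k,v in pts.items(): print(k,np.array(v),proj(q,v)[0],proj(p,v)[0])
```

```text
(484, 97) (485, 328) (array([ 0.251, -0.105,  0.358]), [np.float64(0.003698789253917795), np.float64(0.003698789253917777)])
(464, 104) (441, 328) (array([ 0.248, -0.017,  0.362]), [np.float64(0.005280067474493933), np.float64(0.005280067474494018)])
(385, 15) (505, 150) (array([ 0.58 , -0.097,  0.479]), [np.float64(0.014979840752795874), np.float64(0.014979840752795667)])
(408, 125) (428, 258) (array([ 0.38 , -0.037,  0.251]), [np.float64(0.005338201868459999), np.float64(0.005338201868460045)])
(406, 185) (398, 240) (array([ 0.389, -0.059,  0.043]), [np.float64(0.04016562411738289), np.float64(0.04016562411738284)])
0.05 [ 0.674 -0.017  0.05 ] [ 0.42  -0.013  0.05 ] [ 0.367 -0.089  0.05 ]
0.15 [0.654 0.014 0.15 ] [0.422 0.017 0.15 ] [ 0.373 -0.052  0.15 ]
0.25 [0.634 0.045 0.25 ] [0.424 0.048 0.25 ] [ 0.379 -0.016  0.25 ]
knob top [0.45  0.175 0.18 ] [324.271 160.042] [331.441 227.737]
wheel [0.45  0.175 0.124] [322.05  177.573] [328.01  227.914]
post top [0.433 0.091 0.168] [351.362 157.432] [364.407 235.104]
post bot [0.433 0.091 0.132] [349.407 168.524] [361.078 234.974]
pivot [0.467 0.121 0.125] [332.802 168.309] [349.06  221.855]
jaw top [0.573 0.177 0.124] [293.33  157.788] [327.403 181.128]
padface [0.612 0.178 0.124] [285.154 152.156] [327.213 166.562]
rails [0.649 0.178 0.076] [277.323 160.365] [324.45  156.261]
```

View pics/c5.png

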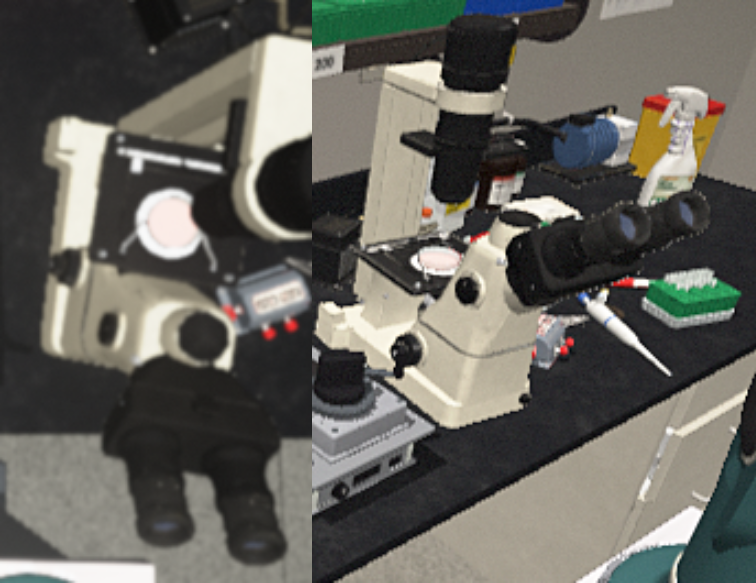

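```bash
cat >> h.py <<'E'
from scipy.spatial.transform import Rotation as Ro
def plan(way, n, start=None):
    """way(s)-> (pos, yaw deg) for s in 0..1 ; tool down; prints n rows"""
    s0=env.observe(); p0,y0=(s0["ee_pos"],np.degrees(s0["tcp_rot"][2])) if start is None else start
    P=np.array(p0,float);Y=y0;rows=[]
    for i in range(1,n+1):
        p,y=way(i/n); Rm=Ro.from_euler('xyz',[np.pi,0,np.radians(Y)]).as_matrix()
        t=np.round(Rm.T@(np.array(p)-P),4); w=round(-(y-Y),1)
        rows.append([t.tolist(),[0,0,float(w)]]); P=P+Rm@t; Y=Y-w
    print(str(rows).replace(' ','')); print("end",P,Y,"max step",max(np.linalg.norm(r[0]) for r in rows))
def lin(p1,y1):
    s=env.observe();p0=np.array(s["ee_pos"]);y0=np.degrees(s["tcp_rot"][2])
    return lambda u:(p0+(np.array(p1)-p0)*u, y0+(y1-y0)*u)
def st():
    s=env.observe(); print("t",round(s["time"],2),"p",np.round(s["ee_pos"],4),"rpy",np.round(np.degrees(s["tcp_rot"]),1),"F",np.round(s["force"],1),"T",np.round(s["torque"],2),"gap",round(s["finger_gap"],3),"q",np.round(s["joint_positions"],2))
E
python3 - <<'E'
from h import *
np.set_printoptions(precision=3,suppress=True)
ps=np.load("ps.npy",allow_pickle=True); q,p=ps
print(tri([q,p],[(352,159),(399.5,202)]), tri([q,p],[(380,131),(418,229)]))
print(proj(q,[.45,.05,.21]),proj(p,[.45,.05,.21]))
E
```

```text
(array([ 0.526, -0.027,  0.075]), [np.float64(0.0013681710939584249), np.float64(0.0013681710939583373)]) (array([ 0.45 , -0.029,  0.206]), [np.float64(0.0007369593412146588), np.float64(0.0007369593412147728)])
[[360.063 137.204]] [[385.726 228.555]]
```

Call:
send_rows --targets '[[[0,-0.02,-0.034],[0,0,0]],[[0,-0.02,-0.034],[0,0,0]],[[0,-0.02,-0.034],[0,0,0]],[[0,-0.02,-0.034],[0,0,0]],[[0,-0.02,-0.034],[0,0,0]],[[0,-0.02,-0.034],[0,0,0]],[[0,-0.02,-0.034],[0,0,0]],[[0,-0.02,-0.034],[0,0,0]]]'

```text
time: 2.37
ee_pos: [0.1889, -0.4233, 0.5051]
tcp_rot: [3.141, -0.0, 0.42]
force: [0.4, -0.4, 0.6]
finger_gap: 1.002
```

Run:
```python
from h import *
st()
a0=np.degrees(np.arctan2(-.4233,.1889)); 
def w(u):
    a=np.radians(a0+(12-a0)*u); r=.4636+(.45-.4636)*u
    return [r*np.cos(a),r*np.sin(a),.505],24.06+30*u
plan(w,16)
```

```text
t 2.37 p [ 0.1889 -0.4233  0.5051] rpy [180.   -0.   24.1] F [ 0.4 -0.4  0.6] T [-0.04 -0.01  0.03] gap 1.002 q [ 1.1  -0.01 -0.02  1.54 -0.    1.62 -0.07]
[[[0.0393,-0.0025,0.0001],[0,0,-1.9]],[[0.039,-0.0045,0.0],[0,0,-1.9]],[[0.0387,-0.0066,0.0],[0,0,-1.8]],[[0.0382,-0.0086,0.0],[0,0,-1.9]],[[0.0377,-0.0105,0.0],[0,0,-1.9]],[[0.0369,-0.0125,0.0],[0,0,-1.9]],[[0.0362,-0.0144,0.0],[0,0,-1.8]],[[0.0354,-0.0162,0.0],[0,0,-1.9]],[[0.0343,-0.018,0.0],[0,0,-1.9]],[[0.0334,-0.0197,0.0],[0,0,-1.9]],[[0.0322,-0.0214,0.0],[0,0,-1.8]],[[0.0309,-0.0231,0.0],[0,0,-1.9]],[[0.0296,-0.0246,0.0],[0,0,-1.9]],[[0.0283,-0.026,0.0],[0,0,-1.9]],[[0.0269,-0.0274,0.0],[0,0,-1.8]],[[0.0253,-0.0288,0.0],[0,0,-1.9]]]
end [0.44018627 0.09359649 0.50500898] 54.052581687371855 max step 0.039379563227643855
```

Call:
send_rows --targets '[[[0.0393,-0.0025,0],[0,0,-1.9]],[[0.039,-0.0045,0.0],[0,0,-1.9]],[[0.0387,-0.0066,0.0],[0,0,-1.8]],[[0.0382,-0.0086,0.0],[0,0,-1.9]],[[0.0377,-0.0105,0.0],[0,0,-1.9]],[[0.0369,-0.0125,0.0],[0,0,-1.9]],[[0.0362,-0.0144,0.0],[0,0,-1.8]],[[0.0354,-0.0162,0.0],[0,0,-1.9]]]'

```text
time: 3.03
ee_pos: [0.4086, -0.2068, 0.5032]
tcp_rot: [3.142, -0.0, 0.683]
force: [0.5, -0.6, 1.2]
finger_gap: 1.001
```

Call:
send_rows --targets '[[[0.0343,-0.018,0.0],[0,0,-1.9]],[[0.0334,-0.0197,0.0],[0,0,-1.9]],[[0.0322,-0.0214,0.0],[0,0,-1.8]],[[0.0309,-0.0231,0.0],[0,0,-1.9]],[[0.0296,-0.0246,0.0],[0,0,-1.9]],[[0.0283,-0.026,0.0],[0,0,-1.9]],[[0.0269,-0.0274,0.0],[0,0,-1.8]],[[0.0253,-0.0288,0.0],[0,0,-1.9]]]' --hand 0.7

```text
time: 3.7
ee_pos: [0.4404, 0.0942, 0.5033]
tcp_rot: [3.142, -0.0, 0.945]
force: [0.8, 0.1, -0.8]
finger_gap: 0.298
```

Run:
```python
from h import *
st()
plan(lin([.433,.091,.145],54),10)
q=env.read_camera("scene"); cv2.imwrite("pics/s1.png",q["pixels"])
```

```text
t 3.7 p [0.4404 0.0942 0.5033] rpy [180.   -0.   54.1] F [ 0.8  0.1 -0.8] T [ 0.06 -0.08  0.  ] gap 0.298 q [ 0.45 -0.03 -0.7   1.55 -0.02  1.61 -0.88]
[[[-0.0007,-0.0004,0.0358],[0,0,0.0]],[[-0.0007,-0.0004,0.0359],[0,0,0.0]],[[-0.0007,-0.0004,0.0358],[0,0,0.0]],[[-0.0007,-0.0004,0.0358],[0,0,0.1]],[[-0.0006,-0.0005,0.0358],[0,0,-0.0]],[[-0.0007,-0.0004,0.0359],[0,0,-0.0]],[[-0.0007,-0.0004,0.0358],[0,0,0.0]],[[-0.0007,-0.0004,0.0358],[0,0,0.0]],[[-0.0007,-0.0004,0.0358],[0,0,0.0]],[[-0.0007,-0.0004,0.0359],[0,0,0.0]]]
end [0.43300369 0.09099993 0.14496336] 54.047439652036424 max step 0.03590905178363806
```

View pics/s1.png

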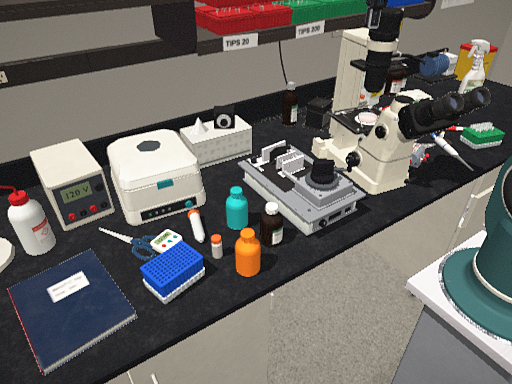

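Call:
send_rows --targets '[[[-0.001,-0.0005,0.038],[0,0,0]],[[-0.001,-0.0005,0.038],[0,0,0]],[[-0.001,-0.0005,0.038],[0,0,0]],[[-0.001,-0.0005,0.038],[0,0,0]],[[-0.001,-0.0005,0.038],[0,0,0]],[[-0.001,-0.0005,0.038],[0,0,0]],[[-0.001,-0.0005,0.038],[0,0,0]],[[0,0,0.038],[0,0,0]]]'

```text
time: 4.42
ee_pos: [0.4334, 0.0886, 0.1979]
tcp_rot: [3.141, -0.0, 0.943]
force: [1.9, 0.1, -1.8]
finger_gap: 0.303
```

Run:
```python
from h import *
st()
q=env.read_camera("scene"); p=env.read_camera("top")
e=env.observe()["ee_pos"]; print(proj(q,e),proj(p,e))
a=cv2.resize(q["pixels"][90:240,240:400],None,fx=3.4,fy=3.4,interpolation=2); b=cv2.resize(p["pixels"][150:300,290:410],None,fx=3.4,fy=3.4,interpolation=2)
print(a.shape,b.shape)
cv2.imwrite("pics/s2.png",a);cv2.imwrite("pics/s2b.png",b)
```

```text
t 4.42 p [0.4334 0.0886 0.1979] rpy [180.   -0.   54.1] F [ 1.9  0.1 -1.8] T [-0.02 -0.13 -0.04] gap 0.303 q [ 0.39  0.18 -0.72  2.06  0.15  0.94 -1.04]
[[354.27102409 148.65181574]] [[368.36680304 236.05162591]]
(510, 544, 3) (510, 408, 3)
```

View pics/s2.png

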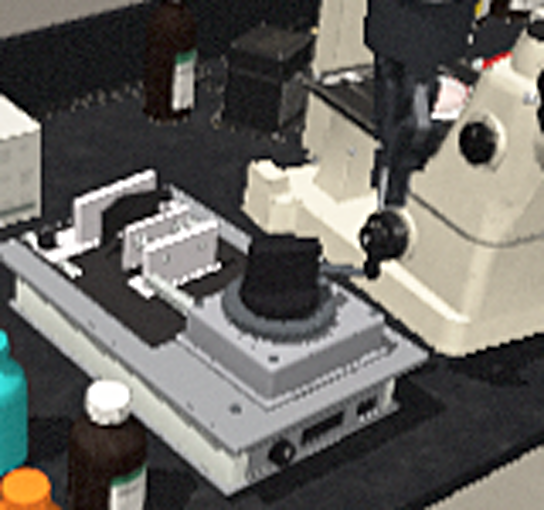

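View pics/s2b.png

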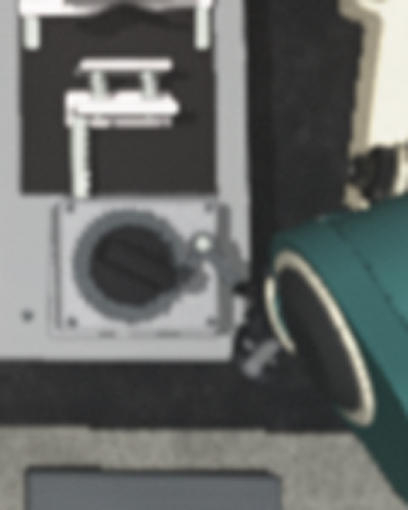

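Call:
send_rows --targets '[[[0.001,-0.0007,0.007],[0,0,0]],[[0.001,-0.0007,0.007],[0,0,0]],[[0,0,0.007],[0,0,0]],[[0,0,0.007],[0,0,0]],[[0,0,0.007],[0,0,0]],[[0,0,0.007],[0,0,0]],[[0,0,0.007],[0,0,0]],[[0,0,0.004],[0,0,0]]]'

```text
time: 5.18
ee_pos: [0.4337, 0.091, 0.1454]
tcp_rot: [-3.141, 0.0, 0.943]
force: [-0.3, 0.2, 0.1]
finger_gap: 0.3
```

Call:
send_rows --targets '[[[0,0.004,0],[0,0,0]],[[0,0.004,0],[0,0,0]],[[0,0.004,0],[0,0,0]],[[0,0.003,0],[0,0,0]],[[0,0.003,0],[0,0,0]],[[0,0.003,0],[0,0,0]],[[0,0.002,0],[0,0,0]],[[0,0,0],[0,0,0]]]'

```text
time: 5.85
ee_pos: [0.4532, 0.0774, 0.1465]
tcp_rot: [3.141, -0.001, 0.943]
force: [0.2, -0.6, -0.5]
finger_gap: 0.301
```

Run:
```python
from h import *
st()
```

```text
t 5.85 p [0.4532 0.0774 0.1465] rpy [180.  -0.  54.] F [ 0.2 -0.6 -0.5] T [-0.01 -0.02 -0.02] gap 0.301 q [ 0.36  0.3  -0.68  2.07  0.25  0.85 -1.09]
```

Call:
send_rows --targets '[[[0,0.0015,0],[0,0,0]],[[0,0.0015,0],[0,0,0]],[[0,0.001,0],[0,0,0]],[[0,0,0],[0,0,0]],[[0,0,0],[0,0,0]],[[0,0,0],[0,0,0]],[[0,0,0],[0,0,0]],[[0,0,0],[0,0,0]]]'

```text
time: 6.52
ee_pos: [0.4558, 0.0752, 0.1463]
tcp_rot: [3.142, -0.0, 0.943]
force: [-0.7, 1.8, 0.0]
finger_gap: 0.3
```

Run:
```python
from h import *
st()
q=env.read_camera("scene"); p=env.read_camera("top")
a=cv2.resize(q["pixels"][130:200,290:390],None,fx=6,fy=6,interpolation=2); b=cv2.resize(p["pixels"][200:260,300:390],None,fx=6,fy=6,interpolation=2)
cv2.imwrite("pics/s3.png",a);cv2.imwrite("pics/s3b.png",b)
```

```text
t 6.52 p [0.4558 0.0752 0.1463] rpy [180.  -0.  54.] F [-0.7  1.8  0. ] T [0.36 0.13 0.04] gap 0.3 q [ 0.36  0.3  -0.68  2.07  0.25  0.85 -1.09]
```

View pics/s3.png

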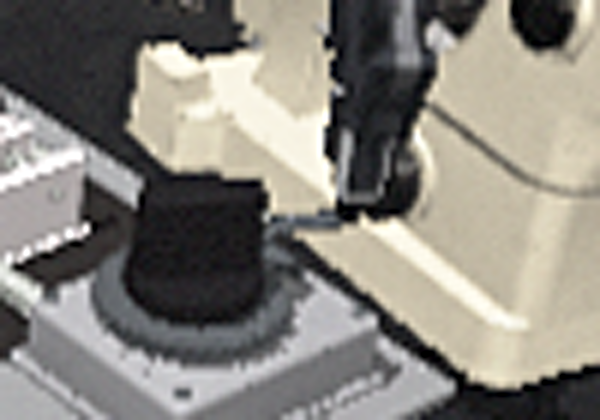

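View pics/s3b.png

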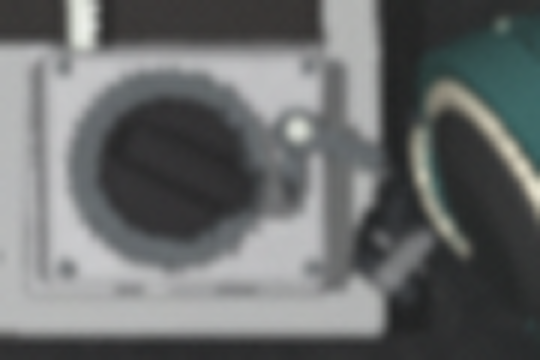

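Call:
send_rows --targets '[[[0,0.001,0],[0,0,0]],[[0,0.001,0],[0,0,0]],[[0,0,0],[0,0,0]],[[0,0,0],[0,0,0]],[[0,0,0],[0,0,0]],[[0,0,0],[0,0,0]],[[0,0,0],[0,0,0]],[[0,0,0],[0,0,0]]]'

```text
time: 7.28
ee_pos: [0.4562, 0.0749, 0.1461]
tcp_rot: [-3.139, 0.001, 0.944]
force: [-11.0, 7.6, 6.0]
finger_gap: 0.3
```

Call:
send_rows --targets '[[[0,-0.003,0],[0,0,0]],[[0,-0.003,0],[0,0,0]],[[0,0,-0.02],[0,0,0]],[[0,0,-0.02],[0,0,0]],[[0,0,-0.02],[0,0,0]],[[0,0,-0.02],[0,0,0]],[[0,0,-0.02],[0,0,0]],[[0,0,-0.02],[0,0,0]]]' --hand 0.4

```text
time: 7.95
ee_pos: [0.4523, 0.0775, 0.2673]
tcp_rot: [3.141, 0.0, 0.943]
force: [-0.1, -0.3, -1.0]
finger_gap: 0.6
```

Run:
```python
from h import *
st()
q=env.read_camera("scene"); p=env.read_camera("top")
big=cv2.resize(p["pixels"][205:255,300:375],None,fx=10,fy=10,interpolation=2)
ov=big.copy()
def bar(cx,cy,ang,z):
    a=np.radians(ang);d=np.array([np.cos(a),np.sin(a)]);n=np.array([-d[1],d[0]])
    P=[np.r_[np.array([cx,cy])+s*.028*d+t*.009*n,z] for s,t in [(1,1),(1,-1),(-1,-1),(-1,1)]]
    return ((proj(p,P)-[300,205]+.5)*10-.5).astype(int)
for ang,c in ((58,(0,255,0)),(63.3,(0,0,255))): cv2.polylines(ov,[bar(.450,.1755,ang,.18)],True,c,1)
g=cv2.convertScaleAbs(big,alpha=2.5,beta=0)
cv2.imwrite("pics/s4.png",ov); cv2.imwrite("pics/s4b.png",g)
plan(lin([.450,.1755,.24],63),8)
```

```text
t 7.95 p [0.4523 0.0775 0.2673] rpy [180.   0.  54.] F [-0.1 -0.3 -1. ] T [-0.02  0.01 -0.01] gap 0.6 q [ 0.44  0.12 -0.72  1.95  0.09  1.11 -0.95]
[[[0.0096,-0.0075,0.0036],[0,0,-1.1]],[[0.0098,-0.0074,0.0036],[0,0,-1.1]],[[0.0099,-0.0072,0.0036],[0,0,-1.2]],[[0.01,-0.0069,0.0037],[0,0,-1.1]],[[0.0102,-0.0068,0.0036],[0,0,-1.1]],[[0.0103,-0.0066,0.0036],[0,0,-1.1]],[[0.0105,-0.0064,0.0036],[0,0,-1.1]],[[0.0105,-0.0061,0.0036],[0,0,-1.2]]]
end [0.4500197  0.17546954 0.24002368] 63.03315033135493 max step 0.01281288414058287
```

View pics/s4.png

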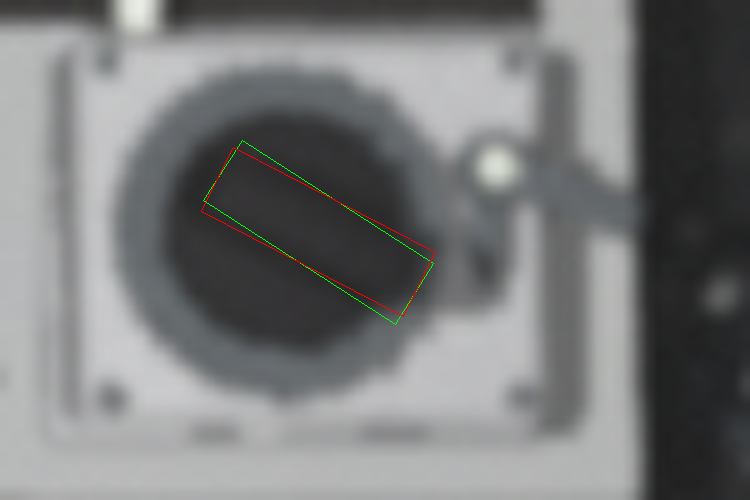

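View pics/s4b.png

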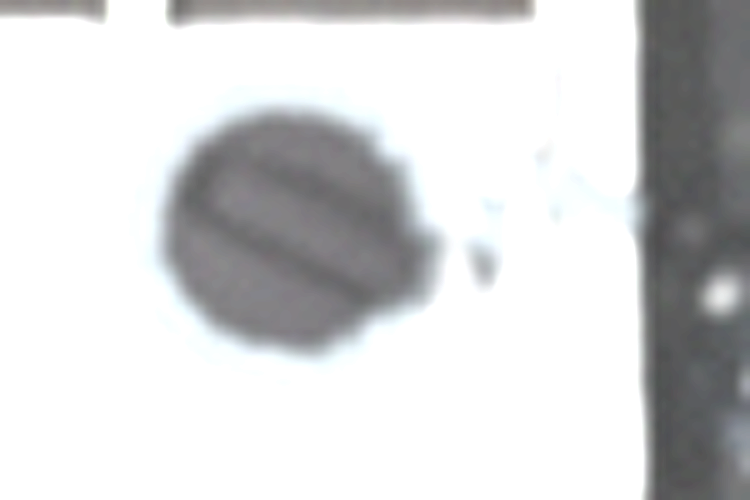

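Call:
send_rows --targets '[[[0.0096,-0.0075,0.0036],[0,0,-1]],[[0.0098,-0.0074,0.0036],[0,0,-1]],[[0.0099,-0.0072,0.0036],[0,0,-1]],[[0.01,-0.0069,0.0037],[0,0,-1]],[[0.0102,-0.0068,0.0036],[0,0,-1]],[[0.0103,-0.0066,0.0036],[0,0,-1]],[[0.0105,-0.0064,0.0036],[0,0,-1]],[[0.0105,-0.0061,0.0036],[0,0,-1]]]'

```text
time: 8.72
ee_pos: [0.4494, 0.1768, 0.2369]
tcp_rot: [-3.141, -0.0, 1.085]
force: [0.0, 0.7, -0.2]
finger_gap: 0.6
```

Run:
```python
from h import *
st()
plan(lin([.451,.1755,.146],62.5),7)
```

```text
t 8.72 p [0.4494 0.1768 0.2369] rpy [-180.    -0.    62.2] F [ 0.   0.7 -0.2] T [-0.01 -0.02 -0.02] gap 0.6 q [ 0.27  0.23 -0.8   1.93  0.19  1.06 -1.1 ]
[[[-0.0001,0.0003,0.013],[0,0,-0.0]],[[-0.0,0.0003,0.013],[0,0,-0.1]],[[-0.0001,0.0003,0.0129],[0,0,-0.0]],[[-0.0,0.0003,0.013],[0,0,-0.1]],[[-0.0001,0.0003,0.013],[0,0,-0.0]],[[-0.0,0.0002,0.013],[0,0,-0.1]],[[-0.0001,0.0003,0.013],[0,0,-0.0]]]
end [0.45095306 0.17549107 0.14597017] 62.47179931085438 max step 0.013003845585056753
```

Call:
send_rows --targets '[[[0,0.0003,0.013],[0,0,0]],[[0,0.0003,0.013],[0,0,0]],[[0,0.0003,0.013],[0,0,0]],[[0,0.0003,0.013],[0,0,0]],[[0,0.0003,0.013],[0,0,0]],[[0,0.0003,0.013],[0,0,0]],[[0,0.0003,0.012],[0,0,0]],[[0,0,0],[0,0,0]]]'

```text
time: 9.38
ee_pos: [0.4504, 0.1745, 0.1453]
tcp_rot: [-3.139, 0.002, 1.084]
force: [-1.4, 1.2, -0.8]
finger_gap: 0.603
```

Run:
```python
from h import *
st()
```

```text
t 9.38 p [0.4504 0.1745 0.1453] rpy [-1.799e+02  1.000e-01  6.210e+01] F [-1.4  1.2 -0.8] T [ 0.01  0.03 -0.01] gap 0.603 q [ 0.2   0.36 -0.74  2.02  0.32  0.88 -1.21]
```

Close on the bar.

Call:
send_rows --targets '[[[0,0,0],[0,0,0]],[[0,0,0],[0,0,0]],[[0,0,0],[0,0,0]],[[0,0,0],[0,0,0]],[[0,0,0],[0,0,0]],[[0,0,0],[0,0,0]],[[0,0,0],[0,0,0]],[[0,0,0],[0,0,0]]]' --hand 1

```text
time: 10.05
ee_pos: [0.4499, 0.1763, 0.1484]
tcp_rot: [-3.14, -0.0, 1.085]
force: [-18.0, 8.6, 15.1]
finger_gap: 0.202
```

Run:
```python
from h import *
st()
```

```text
t 10.05 p [0.4499 0.1763 0.1484] rpy [-179.9   -0.    62.2] F [-18.    8.6  15.1] T [ 1.6   3.71 -0.04] gap 0.202 q [ 0.2   0.36 -0.75  2.02  0.31  0.88 -1.2 ]
```

Call:
send_rows --targets '[[[0,-0.001,-0.001],[0,0,0]],[[0,-0.001,-0.001],[0,0,0]],[[0,0,-0.001],[0,0,0]],[[0,0,0],[0,0,0]],[[0,0,0],[0,0,0]],[[0,0,0],[0,0,-1]],[[0,0,0],[0,0,-1]],[[0,0,0],[0,0,-1]]]'

```text
time: 10.72
ee_pos: [0.4492, 0.1762, 0.149]
tcp_rot: [-3.14, -0.002, 1.137]
force: [15.7, 15.7, -55.6]
finger_gap: 0.199
```

Run:
```python
from h import *
st()
```

```text
t 10.72 p [0.4492 0.1762 0.149 ] rpy [-1.799e+02 -1.000e-01  6.510e+01] F [ 15.7  15.7 -55.6] T [ 3.31 -3.52 -0.06] gap 0.199 q [ 0.21  0.36 -0.76  2.02  0.32  0.88 -1.15]
```

Call:
send_rows --targets '[[[0.001,0.0004,0.002],[0,0,0]],[[0,0,0],[0,0,0]],[[0,0,0],[0,0,-2]],[[0,0,0],[0,0,-2]],[[0,0,0],[0,0,-2]],[[0,0,0],[0,0,-2]],[[0,0,0],[0,0,0]],[[0,0,0],[0,0,0]]]'

```text
time: 11.38
ee_pos: [0.4496, 0.1763, 0.1486]
tcp_rot: [-3.141, 0.0, 1.276]
force: [-6.2, 2.7, -4.2]
finger_gap: 0.202
```

Run:
```python
from h import *
st()
```

```text
t 11.38 p [0.4496 0.1763 0.1486] rpy [-179.9    0.    73.1] F [-6.2  2.7 -4.2] T [0.58 1.27 0.04] gap 0.202 q [ 0.23  0.37 -0.79  2.02  0.34  0.89 -1.03]
```

Call:
send_rows --targets '[[[0,0,0],[0,0,-4]],[[0,0,0],[0,0,-4]],[[0,0,0],[0,0,-4]],[[0,0,0],[0,0,-4]],[[0,0,0],[0,0,-4]],[[0,0,0],[0,0,-4]],[[0,0,0],[0,0,-4]],[[0,0,0],[0,0,-4]]]'

```text
time: 12.05
ee_pos: [0.4498, 0.1763, 0.1487]
tcp_rot: [-3.141, -0.0, 1.837]
force: [-4.2, 3.7, -5.3]
finger_gap: 0.2
```

Run:
```python
from h import *
st()
```

```text
t 12.05 p [0.4498 0.1763 0.1487] rpy [-180.    -0.   105.3] F [-4.2  3.7 -5.3] T [ 0.65  0.84 -0.02] gap 0.2 q [ 0.33  0.41 -0.91  2.01  0.41  0.91 -0.54]
```

Call:
send_rows --targets '[[[0,0,0],[0,0,-6]],[[0,0,0],[0,0,-6]],[[0,0,0],[0,0,-6]],[[0,0,0],[0,0,-6]],[[0,0,0],[0,0,-6]],[[0,0,0],[0,0,-6]],[[0,0,0],[0,0,-6]],[[0,0,0],[0,0,-6]]]'

```text
time: 12.72
ee_pos: [0.4501, 0.1765, 0.1487]
tcp_rot: [3.141, -0.0, 2.677]
force: [-2.4, 5.9, -9.7]
finger_gap: 0.197
```

Run:
```python
from h import *
st()
```

```text
t 12.72 p [0.4501 0.1765 0.1487] rpy [180.   -0.  153.4] F [-2.4  5.9 -9.7] T [ 1.27  0.48 -0.07] gap 0.197 q [ 0.46  0.5  -1.1   2.01  0.54  0.97  0.19]
```

Call:
send_rows --targets '[[[0,0,0],[0,0,-5]],[[0,0,0],[0,0,-5]],[[0,0,0],[0,0,-5]],[[0,0,0],[0,0,-5]],[[0,0,0],[0,0,-3]],[[0,0,0],[0,0,-1]],[[0,0,0],[0,0,0]],[[0,0,0],[0,0,0]]]'

```text
time: 13.38
ee_pos: [0.4501, 0.1767, 0.1487]
tcp_rot: [3.141, -0.0, 3.091]
force: [-1.5, 6.3, -9.7]
finger_gap: 0.198
```

Run:
```python
from h import *
st()
q=env.read_camera("scene"); p=env.read_camera("top")
a=cv2.resize(q["pixels"][120:240,230:370],None,fx=4,fy=4,interpolation=2); b=cv2.resize(p["pixels"][125:260,280:390],None,fx=4,fy=4,interpolation=2)
cv2.imwrite("pics/s5.png",a);cv2.imwrite("pics/s5b.png",b)
```

```text
t 13.38 p [0.4501 0.1767 0.1487] rpy [179.9  -0.  177.1] F [-1.5  6.3 -9.7] T [1.47 0.37 0.  ] gap 0.198 q [ 0.51  0.55 -1.19  2.01  0.61  1.    0.54]
```

View pics/s5.png

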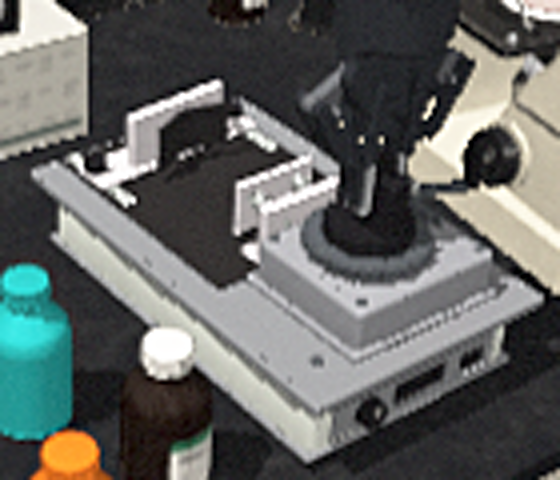

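View pics/s5b.png

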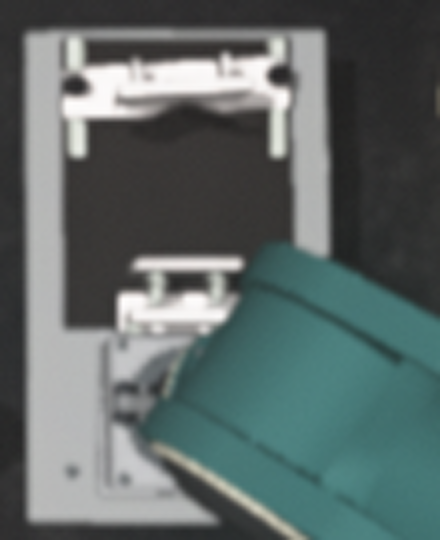

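Run:
```python
from h import *
np.set_printoptions(precision=4,suppress=True)
ps=np.load("ps.npy",allow_pickle=True); q,p=ps
f=lambda u,v,o,k=4:(o[0]+(u+.5)/k-.5,o[1]+(v+.5)/k-.5)
o=(280,125)
for n,uv in {"stop top rear":(185,65),"stop top front mid":(185,100),"stop front L":(70,118),"stop front R":(280,108),"pad front":(188,259),"pad rear":(188,270)}.items():
    print(n,onz(p,f(*uv,o),.128 if "stop" in n else .124))
o=(190,120)
for n,uv,z in [("orange",(127,520),.118),("turq",(228,290),.118),("vial",(78,402),.062),("brown",(282,450),.118)]:
    print(n,onz(p,f(*uv,o),z))
o2=(200,110)
for n,uv,z in [("orange",(190,490),.112),("turq",(145,322),.112),("brown",(288,384),.112)]: print(n,onz(q,f(*uv,o2),z))
im=cv2.resize(p["pixels"][125:200,290:370],None,fx=8,fy=8,interpolation=2)
cv2.imwrite("pics/c6.png",im)
```

```text
stop top rear [0.681  0.1819 0.128 ]
stop top front mid [0.6573 0.1819 0.128 ]
stop front L [0.6442 0.2581 0.128 ]
stop front R [0.6528 0.119  0.128 ]
pad front [0.5515 0.1791 0.124 ]
pad rear [0.5442 0.1791 0.124 ]
orange [0.3881 0.4546 0.118 ]
turq [0.5414 0.391  0.118 ]
vial [0.4665 0.4967 0.062 ]
brown [0.4358 0.3532 0.118 ]
orange [0.3915 0.4533 0.112 ]
turq [0.5441 0.3919 0.112 ]
brown [0.439  0.3506 0.112 ]
```

View pics/c6.png

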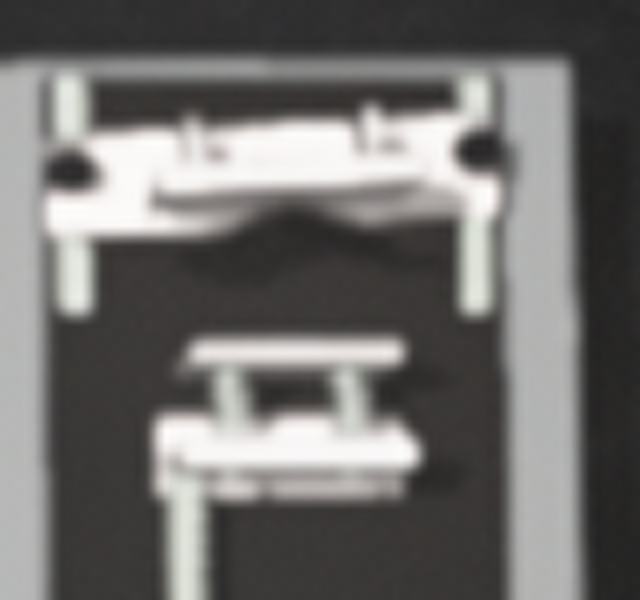

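Call:
send_rows --targets '[[[0,0,0],[0,0,-1]],[[0,0,0],[0,0,-1]],[[0,0,0],[0,0,0]],[[0,0,0],[0,0,0]],[[0,0,0],[0,0,0]],[[0,0,0],[0,0,0]],[[0,0,0],[0,0,0]],[[0,0,0],[0,0,0]]]'

```text
time: 14.15
ee_pos: [0.4501, 0.1767, 0.1487]
tcp_rot: [3.141, 0.0, 3.126]
force: [-1.8, 7.3, -10.0]
finger_gap: 0.2
```

Call:
send_rows --targets '[[[0,0,0],[0,0,0]],[[0,0,0],[0,0,0]],[[0,0,0],[0,0,0]],[[0,0,-0.01],[0,0,0]],[[0,0,-0.025],[0,0,0]],[[0,0,-0.03],[0,0,0]],[[0,0,-0.03],[0,0,0]],[[0,0,-0.03],[0,0,0]]]' --hand 0.1

```text
time: 14.82
ee_pos: [0.45, 0.1766, 0.2756]
tcp_rot: [3.141, 0.0, 3.126]
force: [0.2, -0.7, -0.6]
finger_gap: 0.897
```

Run:
```python
from h import *
st()
plan(lin([.437,.352,.23],178),8)
q=env.read_camera("scene"); p=env.read_camera("top")
a=cv2.resize(q["pixels"][120:260,230:370],None,fx=4,fy=4,interpolation=2)
cv2.imwrite("pics/s6.png",a)
```

```text
t 14.82 p [0.45   0.1766 0.2756] rpy [180.    0.  179.1] F [ 0.2 -0.7 -0.6] T [0.01 0.03 0.01] gap 0.897 q [ 0.62  0.32 -1.24  1.87  0.32  1.18  0.82]
[[[0.002,0.0219,0.0057],[0,0,0.1]],[[0.002,0.0219,0.0057],[0,0,0.2]],[[0.0021,0.0219,0.0057],[0,0,0.1]],[[0.0021,0.0219,0.0057],[0,0,0.2]],[[0.0022,0.0219,0.0057],[0,0,0.1]],[[0.0022,0.0218,0.0057],[0,0,0.1]],[[0.0023,0.0219,0.0057],[0,0,0.2]],[[0.0023,0.0219,0.0057],[0,0,0.1]]]
end [0.43704596 0.35203154 0.22996553] 178.0067006745731 max step 0.02274620847526022
```

View pics/s6.png

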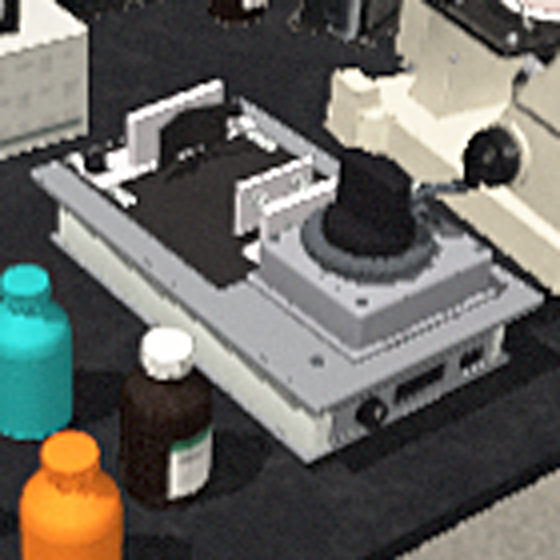

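Call:
send_rows --targets '[[[0.002,0.0219,0.0057],[0,0,2]],[[0.003,0.0219,0.0057],[0,0,2]],[[0.0038,0.0217,0.0057],[0,0,2]],[[0.0045,0.0216,0.0057],[0,0,2]],[[0.0052,0.0214,0.0057],[0,0,2]],[[0.0059,0.0212,0.0057],[0,0,2]],[[0.0067,0.0209,0.0057],[0,0,2]],[[0.0074,0.0206,0.0057],[0,0,2]]]'

```text
time: 15.58
ee_pos: [0.4356, 0.3526, 0.2279]
tcp_rot: [3.141, -0.0, 2.844]
force: [0.7, -0.6, 0.5]
finger_gap: 0.9
```

Run:
```python
from h import *
st()
plan(lin([.437,.352,.064],163),8)
```

```text
t 15.58 p [0.4356 0.3526 0.2279] rpy [180.  -0. 163.] F [ 0.7 -0.6  0.5] T [ 0.   -0.02  0.02] gap 0.9 q [ 0.05  0.5  -1.04  1.76  0.47  1.16  0.15]
[[[-0.0002,-0.0,0.0205],[0,0,-0.0]],[[-0.0002,-0.0,0.0205],[0,0,-0.0]],[[-0.0002,-0.0001,0.0205],[0,0,-0.0]],[[-0.0002,0.0,0.0205],[0,0,-0.0]],[[-0.0002,-0.0,0.0205],[0,0,-0.0]],[[-0.0002,-0.0,0.0204],[0,0,-0.0]],[[-0.0002,-0.0001,0.0205],[0,0,-0.0]],[[-0.0002,0.0,0.0205],[0,0,-0.0]]]
end [0.43704248 0.35196988 0.06403329] 162.96028335497206 max step 0.020501219475923867
```

Call:
send_rows --targets '[[[-0.0002,0,0.0205],[0,0,0]],[[-0.0002,0,0.0205],[0,0,0]],[[-0.0002,0,0.0205],[0,0,0]],[[-0.0002,0,0.0205],[0,0,0]],[[-0.0002,0,0.0205],[0,0,0]],[[-0.0002,0,0.0205],[0,0,0]],[[-0.0002,0,0.0205],[0,0,0]],[[-0.0002,0,0.0205],[0,0,0]]]'

```text
time: 16.25
ee_pos: [0.4375, 0.3511, 0.0633]
tcp_rot: [3.141, -0.0, 2.846]
force: [0.8, 0.3, -0.8]
finger_gap: 0.897
```

Run:
```python
from h import *
st()
q=env.read_camera("scene")
cv2.imwrite("pics/s7.png",cv2.resize(q["pixels"][140:290,190:330],None,fx=4,fy=4,interpolation=2))
```

```text
t 16.25 p [0.4375 0.3511 0.0633] rpy [180.  -0. 163.] F [ 0.8  0.3 -0.8] T [ 0.05 -0.01 -0.05] gap 0.897 q [-0.08  0.7  -0.87  1.88  0.68  0.89 -0.01]
```

View pics/s7.png

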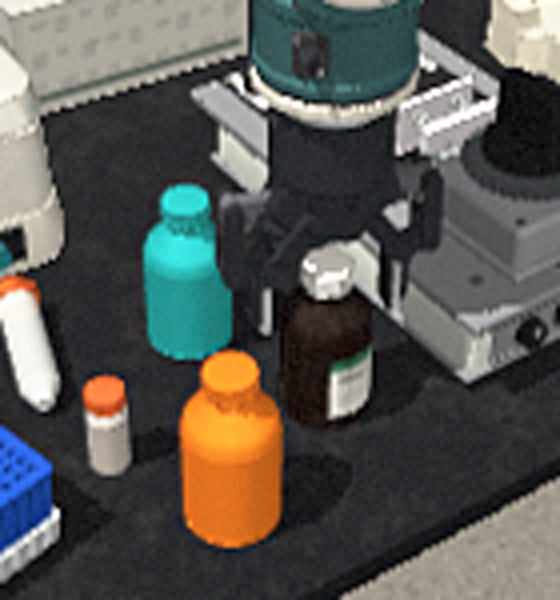

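Call:
send_rows --targets '[[[0,0,0],[0,0,0]],[[0,0,0],[0,0,0]],[[0,0,0],[0,0,0]],[[0,0,0],[0,0,0]],[[0,0,0],[0,0,0]],[[0,0,0],[0,0,0]],[[0,0,-0.005],[0,0,0]],[[0,0,-0.01],[0,0,0]]]' --hand 1

```text
time: 16.97
ee_pos: [0.4369, 0.3506, 0.0786]
tcp_rot: [-3.14, -0.001, 2.846]
force: [0.0, -0.5, -2.4]
finger_gap: 0.689
```

Run:
```python
from h import *
st()
q=env.read_camera("scene")
cv2.imwrite("pics/s8.png",cv2.resize(q["pixels"][140:290,190:330],None,fx=4,fy=4,interpolation=2))
```

```text
t 16.97 p [0.4369 0.3506 0.0786] rpy [-1.799e+02 -1.000e-01  1.631e+02] F [ 0.  -0.5 -2.4] T [-0.01 -0.03  0.02] gap 0.689 q [-0.06  0.68 -0.89  1.87  0.66  0.92  0.01]
```

View pics/s8.png

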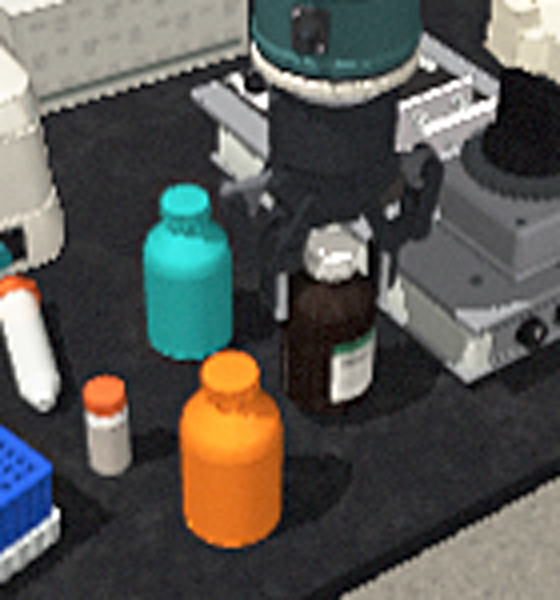

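Run:
```python
from h import *
plan(lin([.437,.351,.225],163),5)
plan(lambda u:([.437+(.600-.437)*u,.351+(.1775-.351)*u,.225],163+13*u),11,start=([.437,.351,.225],163))
```

```text
[[[0.0001,-0.0001,-0.0288],[0,0,0.0]],[[0.0001,-0.0002,-0.0288],[0,0,0.0]],[[0.0,-0.0001,-0.0288],[0,0,0.0]],[[0.0001,-0.0002,-0.0288],[0,0,0.1]],[[0.0001,-0.0001,-0.0288],[0,0,-0.0]]]
end [0.43700687 0.35104732 0.22502722] 162.96771349458828 max step 0.028800868042473997
[[[-0.0188,-0.0108,-0.0],[0,0,-1.2]],[[-0.0185,-0.0111,-0.0],[0,0,-1.2]],[[-0.0184,-0.0115,-0.0],[0,0,-1.1]],[[-0.018,-0.0119,-0.0],[0,0,-1.2]],[[-0.0179,-0.0123,-0.0],[0,0,-1.2]],[[-0.0176,-0.0126,-0.0],[0,0,-1.2]],[[-0.0173,-0.013,-0.0],[0,0,-1.2]],[[-0.017,-0.0133,-0.0],[0,0,-1.2]],[[-0.0168,-0.0137,-0.0],[0,0,-1.1]],[[-0.0164,-0.014,-0.0],[0,0,-1.2]],[[-0.0162,-0.0144,-0.0],[0,0,-1.2]]]
end [0.59997862 0.17750933 0.225     ] 175.9999999999999 max step 0.021718655575334308
```

Call:
send_rows --targets '[[[0,0,-0.028],[0,0,0]],[[0,0,-0.03],[0,0,0]],[[0,0,-0.03],[0,0,0]],[[0,0,-0.03],[0,0,0]],[[0,0,-0.028],[0,0,0]],[[-0.0188,-0.0108,0],[0,0,-1.2]],[[-0.0185,-0.0111,0],[0,0,-1.2]],[[-0.0184,-0.0115,0],[0,0,-1.1]]]'

```text
time: 17.68
ee_pos: [0.4824, 0.3033, 0.2259]
tcp_rot: [3.141, 0.001, 2.909]
force: [-0.3, -0.4, -3.3]
finger_gap: 0.689
```

Call:
send_rows --targets '[[[-0.018,-0.0119,0],[0,0,-1.2]],[[-0.0179,-0.0123,0],[0,0,-1.2]],[[-0.0176,-0.0126,0],[0,0,-1.2]],[[-0.0173,-0.013,0],[0,0,-1.2]],[[-0.017,-0.0133,0],[0,0,-1.2]],[[-0.0168,-0.0137,0],[0,0,-1.1]],[[-0.0164,-0.014,0],[0,0,-1.2]],[[-0.0162,-0.0144,0],[0,0,-1.2]]]'

```text
time: 18.35
ee_pos: [0.6011, 0.1768, 0.2253]
tcp_rot: [3.141, 0.0, 3.074]
force: [0.2, 0.4, -2.6]
finger_gap: 0.69
```

Run:
```python
from h import *
st()
q=env.read_camera("scene"); p=env.read_camera("top")
cv2.imwrite("pics/s9.png",cv2.resize(q["pixels"][90:240,220:370],None,fx=4,fy=4,interpolation=2))
cv2.imwrite("pics/s9b.png",cv2.resize(p["pixels"][110:270,260:390],None,fx=3.5,fy=3.5,interpolation=2))
plan(lin([.6,.1775,.16],176),7)
```

```text
t 18.35 p [0.6011 0.1768 0.2253] rpy [180.    0.  176.1] F [ 0.2  0.4 -2.6] T [ 0.06  0.02 -0.01] gap 0.69 q [ 0.36  0.63 -1.02  1.59  0.56  1.24  0.74]
[[[0.0004,0.0004,0.0092],[0,0,-0.0]],[[0.0004,0.0005,0.0093],[0,0,-0.0]],[[0.0004,0.0004,0.0092],[0,0,-0.1]],[[0.0004,0.0004,0.0092],[0,0,0.0]],[[0.0005,0.0005,0.0093],[0,0,-0.0]],[[0.0004,0.0004,0.0092],[0,0,-0.0]],[[0.0004,0.0004,0.0092],[0,0,-0.1]]]
end [0.59998246 0.17747145 0.16003664] 176.02801211281647 max step 0.009326842981416594
```

View pics/s9.png

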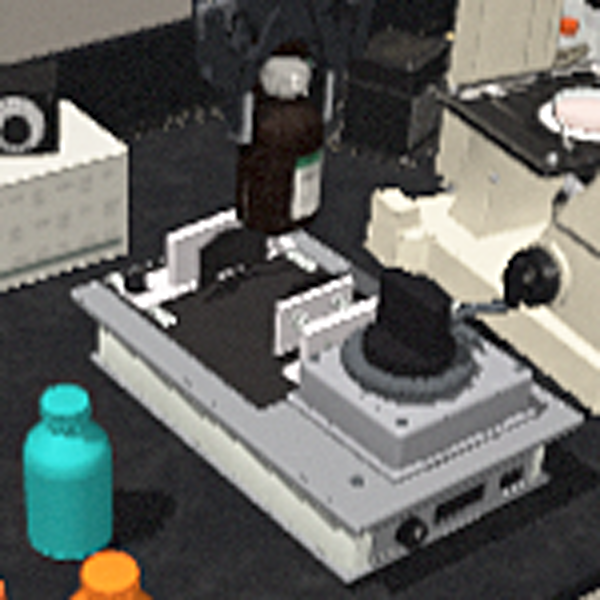

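View pics/s9b.png

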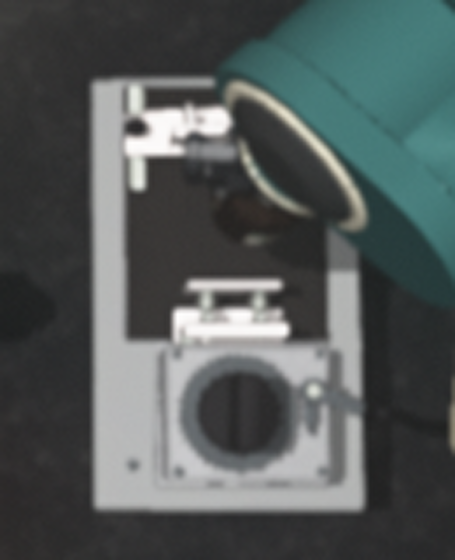

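Run:
```python
from h import *
ps=np.load("ps.npy",allow_pickle=True); q,p=ps
for dx in (-.01,-.005,0,.005): 
    P=[[.601+dx,.1768,z] for z in (.162,.2,.26)]
    print(dx,(proj(q,P)-[220,90])*4, (proj(p,[.601+dx,.1768,.25])-[260,110])*3.5)
```

```text
-0.01 [[281.8115738  215.93943088]
 [284.70013904 169.30379463]
 [289.51719775  91.53279788]] [[264.70075296 200.51051222]]
-0.005 [[277.60205934 213.10857611]
 [280.39298052 166.56367524]
 [285.04638086  88.9577365 ]] [[264.69516678 193.14713445]]
0 [[273.41900979 210.29551871]
 [276.11346725 163.84114316]
 [280.60523987  86.39976758]] [[264.68958608 185.79098277]]
0.005 [[269.26217633 207.50009137]
 [271.86133392 161.13602959]
 [276.19348028  83.85872149]] [[264.68401086 178.44204654]]
```

Call:
send_rows --targets '[[[0,0.0002,0.01],[0,0,0]],[[0,0.0002,0.01],[0,0,0]],[[0,0.0002,0.01],[0,0,0]],[[0,0,0.01],[0,0,0]],[[0,0,0.01],[0,0,0]],[[0,0,0.01],[0,0,0]],[[0,0,0.01],[0,0,0]],[[0,0,0.006],[0,0,0]]]'

```text
time: 19.12
ee_pos: [0.6001, 0.1782, 0.1472]
tcp_rot: [-3.141, -0.001, 3.073]
force: [0.5, -0.2, -3.0]
finger_gap: 0.693
```

Call:
send_rows --targets '[[[0,0,0.003],[0,0,0]],[[0,0,0.002],[0,0,0]],[[0,0,0.001],[0,0,0]],[[0,0,0.001],[0,0,0]],[[0,0,0],[0,0,0]],[[0,0,0],[0,0,0]],[[0,0,0],[0,0,0]],[[0,0,0],[0,0,0]]]'

```text
time: 19.78
ee_pos: [0.6006, 0.1783, 0.1419]
tcp_rot: [3.141, 0.0, 3.073]
force: [0.4, 0.5, -3.0]
finger_gap: 0.688
```

Call:
send_rows --targets '[[[0,0,0.001],[0,0,0]],[[0,0,0.001],[0,0,0]],[[0,0,0.0005],[0,0,0]],[[0,0,0],[0,0,0]],[[0,0,0],[0,0,0]],[[0,0,0],[0,0,0]],[[0,0,0],[0,0,0]],[[0,0,0],[0,0,0]]]'

```text
time: 20.45
ee_pos: [0.601, 0.1785, 0.1405]
tcp_rot: [-3.141, 0.001, 3.073]
force: [-4.3, -3.2, 14.3]
finger_gap: 0.689
```

Call:
send_rows --targets '[[[0,0,-0.0005],[0,0,0]],[[0,0,0],[0,0,0]],[[0,0,0],[0,0,0]],[[0,0,0],[0,0,0]],[[0,0,0],[0,0,0]],[[0,0,-0.004],[0,0,0]],[[0,0,-0.008],[0,0,0]],[[0,0,-0.012],[0,0,0]]]' --hand 0.08

```text
time: 21.12
ee_pos: [0.6002, 0.1782, 0.164]
tcp_rot: [-3.141, -0.001, 3.073]
force: [-0.5, -0.4, -0.4]
finger_gap: 0.919
```

Run:
```python
from h import *
st()
q=env.read_camera("scene")
cv2.imwrite("pics/s10.png",cv2.resize(q["pixels"][90:240,220:370],None,fx=4,fy=4,interpolation=2))
```

```text
t 21.12 p [0.6002 0.1782 0.164 ] rpy [-1.800e+02 -1.000e-01  1.761e+02] F [-0.5 -0.4 -0.4] T [ 0.06  0.02 -0.04] gap 0.919 q [ 0.33  0.69 -0.98  1.65  0.62  1.14  0.7 ]
```

View pics/s10.png

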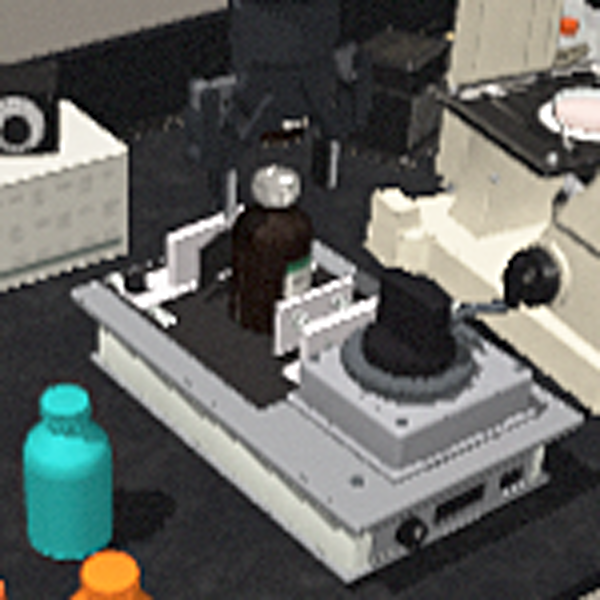

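Run:
```python
from h import *
s0=env.observe()["ee_pos"]
def w(u):
    k=u*24
    z=.164+min(1,k/4)*.116
    v=np.clip((k-4)/20,0,1)
    return [.6002+(.452-.6002)*v,.1782+(.078-.1782)*v,z],176.1-(122.1)*np.clip((k-2)/22,0,1)
plan(w,24)
```

```text
[[[0.001,-0.0008,-0.0259],[0,0,-0.0]],[[-0.0,0.0,-0.029],[0,0,-0.0]],[[-0.0,0.0,-0.029],[0,0,5.5]],[[-0.0,0.0,-0.029],[0,0,5.6]],[[0.0058,-0.0068,0.0],[0,0,5.5]],[[0.0052,-0.0072,0.0],[0,0,5.6]],[[0.0045,-0.0078,0.0],[0,0,5.5]],[[0.0036,-0.0082,0.0],[0,0,5.6]],[[0.0029,-0.0084,0.0],[0,0,5.5]],[[0.0021,-0.0087,0.0],[0,0,5.6]],[[0.0011,-0.0089,0.0],[0,0,5.5]],[[0.0004,-0.009,0.0],[0,0,5.6]],[[-0.0006,-0.0089,0.0],[0,0,5.5]],[[-0.0014,-0.0088,0.0],[0,0,5.6]],[[-0.0022,-0.0087,0.0],[0,0,5.5]],[[-0.0031,-0.0084,0.0],[0,0,5.6]],[[-0.0039,-0.008,0.0],[0,0,5.5]],[[-0.0046,-0.0077,0.0],[0,0,5.6]],[[-0.0054,-0.0071,0.0],[0,0,5.5]],[[-0.006,-0.0067,0.0],[0,0,5.6]],[[-0.0066,-0.006,0.0],[0,0,5.5]],[[-0.0072,-0.0053,0.0],[0,0,5.6]],[[-0.0077,-0.0046,0.0],[0,0,5.5]],[[-0.008,-0.0038,0.0],[0,0,5.6]]]
end [0.45206394 0.07801596 0.28002042] 53.9617851087259 max step 0.029
```

Call:
send_rows --targets '[[[0,0,-0.027],[0,0,0]],[[0,0,-0.029],[0,0,0]],[[0,0,-0.029],[0,0,5.5]],[[0,0,-0.029],[0,0,5.6]],[[0.0058,-0.0068,0.0],[0,0,5.5]],[[0.0052,-0.0072,0.0],[0,0,5.6]],[[0.0045,-0.0078,0.0],[0,0,5.5]],[[0.0036,-0.0082,0.0],[0,0,5.6]]]'

```text
time: 21.83
ee_pos: [0.5706, 0.1583, 0.2788]
tcp_rot: [3.141, 0.001, 2.487]
force: [-0.2, -0.3, -0.5]
finger_gap: 0.916
```

Call:
send_rows --targets '[[[0.0029,-0.0084,0.0],[0,0,5.5]],[[0.0021,-0.0087,0.0],[0,0,5.6]],[[0.0011,-0.0089,0.0],[0,0,5.5]],[[0.0004,-0.009,0.0],[0,0,5.6]],[[-0.0006,-0.0089,0.0],[0,0,5.5]],[[-0.0014,-0.0088,0.0],[0,0,5.6]],[[-0.0022,-0.0087,0.0],[0,0,5.5]],[[-0.0031,-0.0084,0.0],[0,0,5.6]]]' --hand 0.7

```text
time: 22.5
ee_pos: [0.5113, 0.1183, 0.2787]
tcp_rot: [3.14, 0.0, 1.712]
force: [-0.6, 0.4, 0.1]
finger_gap: 0.298
```

Call:
send_rows --targets '[[[-0.0039,-0.008,0.0],[0,0,5.5]],[[-0.0046,-0.0077,0.0],[0,0,5.6]],[[-0.0054,-0.0071,0.0],[0,0,5.5]],[[-0.006,-0.0067,0.0],[0,0,5.6]],[[-0.0066,-0.006,0.0],[0,0,5.5]],[[-0.0072,-0.0053,0.0],[0,0,5.6]],[[-0.0077,-0.0046,0.0],[0,0,5.5]],[[-0.008,-0.0038,0.0],[0,0,5.6]]]'

```text
time: 23.17
ee_pos: [0.4521, 0.0783, 0.2786]
tcp_rot: [3.141, -0.001, 0.938]
force: [0.7, 0.7, -0.6]
finger_gap: 0.305
```

Run:
```python
from h import *
st()
plan(lin([.452,.078,.147],54),8)
q=env.read_camera("scene"); p=env.read_camera("top")
cv2.imwrite("pics/s11.png",cv2.resize(q["pixels"][90:240,220:370],None,fx=4,fy=4,interpolation=2))
cv2.imwrite("pics/s11b.png",cv2.resize(p["pixels"][110:270,260:390],None,fx=3.5,fy=3.5,interpolation=2))
```

```text
t 23.17 p [0.4521 0.0783 0.2786] rpy [179.9  -0.   53.7] F [ 0.7  0.7 -0.6] T [-0.   -0.01  0.02] gap 0.305 q [ 0.45  0.11 -0.73  1.93  0.08  1.13 -0.95]
[[[-0.0,0.0,0.0164],[0,0,-0.0]],[[-0.0001,0.0,0.0165],[0,0,-0.1]],[[-0.0,0.0001,0.0164],[0,0,-0.0]],[[-0.0001,-0.0,0.0165],[0,0,-0.0]],[[0.0,-0.0,0.0164],[0,0,-0.1]],[[-0.0,0.0,0.0165],[0,0,-0.0]],[[-0.0001,0.0,0.0164],[0,0,-0.0]],[[-0.0,0.0,0.0165],[0,0,-0.1]]]
end [0.45197126 0.07804236 0.14699285] 54.02566858557315 max step 0.016500303027520435
```

View pics/s11.png

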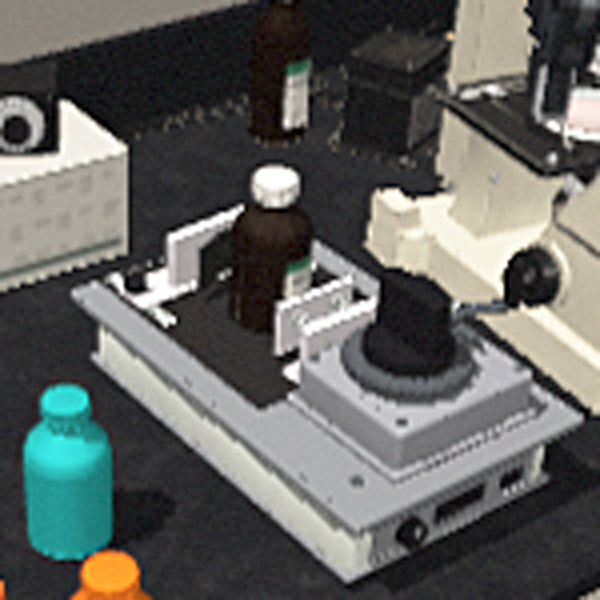

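View pics/s11b.png

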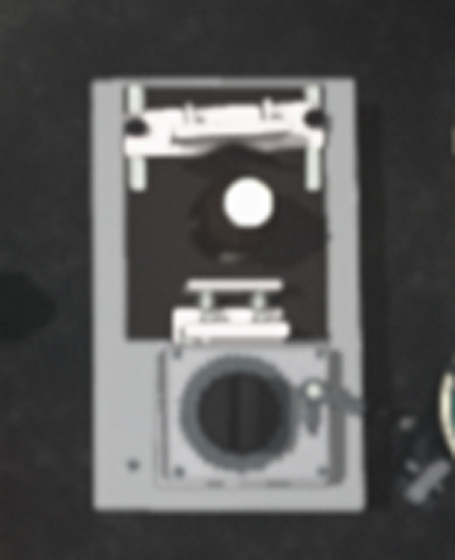

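Call:
send_rows --targets '[[[0,0,0.0165],[0,0,0]],[[0,0,0.0165],[0,0,0]],[[0,0,0.0165],[0,0,0]],[[0,0,0.0165],[0,0,0]],[[0,0,0.0165],[0,0,0]],[[0,0,0.0165],[0,0,0]],[[0,0,0.0165],[0,0,0]],[[0,0,0.0165],[0,0,0]]]'

```text
time: 23.93
ee_pos: [0.453, 0.0788, 0.1455]
tcp_rot: [3.141, -0.001, 0.946]
force: [1.0, 0.3, -0.0]
finger_gap: 0.299
```

Run:
```python
from h import *
st()
ps=np.load("ps.npy",allow_pickle=True); q,p=ps
b=onz(p,(330.7,167.6),.194); print(b)
t=.014;d=b[:2]-[.530,.1765]; print(d[0]+t*d[1],d[1]-t*d[0])
```

```text
t 23.93 p [0.453  0.0788 0.1455] rpy [ 1.80e+02 -1.00e-01  5.42e+01] F [ 1.   0.3 -0. ] T [-0.02  0.03 -0.05] gap 0.299 q [ 0.37  0.3  -0.69  2.07  0.26  0.85 -1.1 ]
[0.59886917 0.17948771 0.194     ]
0.06891099401542208 0.0020235404100839554
```

Call:
send_rows --targets '[[[0,-0.004,0],[0,0,0]],[[0,-0.004,0],[0,0,0]],[[0,-0.004,0],[0,0,0]],[[0,-0.004,0],[0,0,0]],[[0,-0.004,0],[0,0,0]],[[0,-0.003,0],[0,0,0]],[[0,-0.002,0],[0,0,0]],[[0,0,0],[0,0,0]]]'

```text
time: 24.6
ee_pos: [0.4321, 0.0933, 0.1462]
tcp_rot: [3.141, -0.0, 0.942]
force: [0.1, 0.5, 0.3]
finger_gap: 0.302
```

Call:
send_rows --targets '[[[0,-0.001,0],[0,0,0]],[[0,-0.001,0],[0,0,0]],[[0,-0.001,0],[0,0,0]],[[0,0,0],[0,0,0]],[[0,0,0],[0,0,0]],[[0,0,0],[0,0,0]],[[0,0,0],[0,0,0]],[[0,0,0],[0,0,0]]]'

```text
time: 25.27
ee_pos: [0.4298, 0.0947, 0.1458]
tcp_rot: [-3.141, -0.0, 0.942]
force: [3.0, -0.0, 1.0]
finger_gap: 0.301
```

Call:
send_rows --targets '[[[0,-0.001,0],[0,0,0]],[[0,-0.001,0],[0,0,0]],[[0,0,0],[0,0,0]],[[0,0,0],[0,0,0]],[[0,0,0],[0,0,0]],[[0,0,0],[0,0,0]],[[0,0,0],[0,0,0]],[[0,0,0],[0,0,0]]]'

```text
time: 25.93
ee_pos: [0.428, 0.0958, 0.1457]
tcp_rot: [-3.141, 0.0, 0.942]
force: [-0.9, 0.1, -0.3]
finger_gap: 0.303
```

Call:
send_rows --targets '[[[0,-0.001,0],[0,0,0]],[[0,-0.001,0],[0,0,0]],[[0,0,0],[0,0,0]],[[0,0,0],[0,0,0]],[[0,0,0],[0,0,0]],[[0,0,0],[0,0,0]],[[0,0,0],[0,0,0]],[[0,0,0],[0,0,0]]]'

```text
time: 26.6
ee_pos: [0.4273, 0.0964, 0.1459]
tcp_rot: [3.14, -0.001, 0.941]
force: [8.4, -4.7, -3.2]
finger_gap: 0.303
```

Run:
```python
from h import *
st()
q=env.read_camera("scene"); p=env.read_camera("top")
cv2.imwrite("pics/s12.png",cv2.resize(q["pixels"][130:200,290:390],None,fx=6,fy=6,interpolation=2))
cv2.imwrite("pics/s12b.png",cv2.resize(p["pixels"][200:260,300:390],None,fx=6,fy=6,interpolation=2))
```

```text
t 26.6 p [0.4273 0.0964 0.1459] rpy [179.9  -0.   53.9] F [ 8.4 -4.7 -3.2] T [-0.96 -1.82  0.01] gap 0.303 q [ 0.35  0.27 -0.72  2.12  0.24  0.83 -1.14]
```

View pics/s12.png

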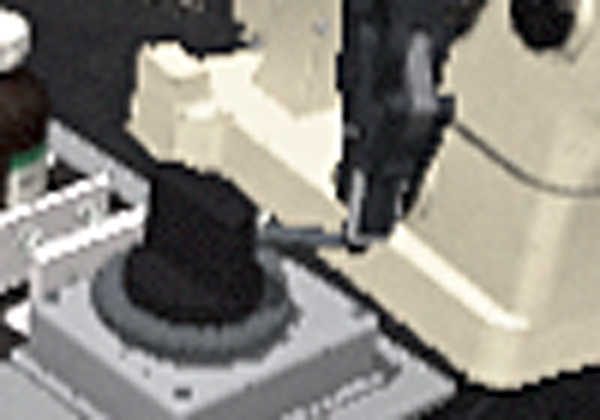

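View pics/s12b.png

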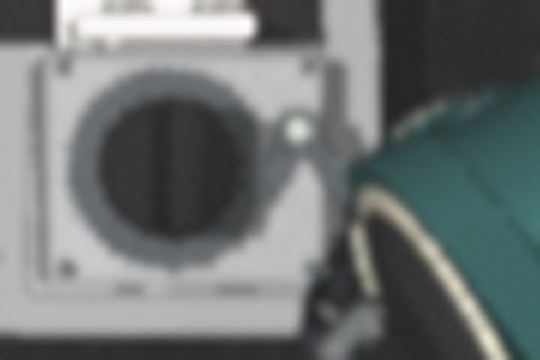

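Run:
```python
from h import *
Y=54;a=np.radians(Y);p0=np.array([.4273,.0964])+.004*np.array([np.sin(a),-np.cos(a)])
def w(u):
    k=u*20
    v=k/20
    return [p0[0]+(.450-p0[0])*v,p0[1]+(.1766-p0[1])*v,.245],54+125*u
plan(w,20,start=([*p0,.245],54))
```

```text
[[[0.0039,-0.0016,-0.0],[0,0,-6.2]],[[0.0041,-0.0012,-0.0],[0,0,-6.3]],[[0.0042,-0.0008,-0.0],[0,0,-6.2]],[[0.0042,-0.0003,-0.0],[0,0,-6.3]],[[0.0042,0.0002,0.0],[0,0,-6.2]],[[0.0042,0.0006,0.0],[0,0,-6.3]],[[0.0041,0.0011,0.0],[0,0,-6.2]],[[0.004,0.0015,0.0],[0,0,-6.3]],[[0.0038,0.0019,0.0],[0,0,-6.2]],[[0.0035,0.0024,0.0],[0,0,-6.3]],[[0.0033,0.0027,0.0],[0,0,-6.2]],[[0.0029,0.003,0.0],[0,0,-6.3]],[[0.0026,0.0034,0.0],[0,0,-6.2]],[[0.0022,0.0036,0.0],[0,0,-6.3]],[[0.0018,0.0038,0.0],[0,0,-6.2]],[[0.0014,0.004,0.0],[0,0,-6.3]],[[0.0009,0.0042,0.0],[0,0,-6.2]],[[0.0005,0.0042,0.0],[0,0,-6.3]],[[0.0,0.0042,0.0],[0,0,-6.2]],[[-0.0004,0.0043,0.0],[0,0,-6.3]]]
end [0.44999432 0.17663723 0.245     ] 179.0 max step 0.004318564576337836
```

Call:
send_rows --targets '[[[0,0.002,0],[0,0,0]],[[0,0.003,0],[0,0,0]],[[0,0,-0.01],[0,0,0]],[[0,0,-0.02],[0,0,0]],[[0,0,-0.02],[0,0,0]],[[0,0,-0.02],[0,0,0]],[[0,0,-0.02],[0,0,0]],[[0,0,-0.01],[0,0,0]]]' --hand 0.45

```text
time: 27.37
ee_pos: [0.431, 0.0945, 0.2484]
tcp_rot: [3.14, -0.001, 0.942]
force: [0.3, 0.6, 0.3]
finger_gap: 0.551
```

Call:
send_rows --targets '[[[0.0039,-0.0016,0],[0,0,-6.2]],[[0.0041,-0.0012,0],[0,0,-6.3]],[[0.0042,-0.0008,0],[0,0,-6.2]],[[0.0042,-0.0003,0],[0,0,-6.3]],[[0.0042,0.0002,0.0],[0,0,-6.2]],[[0.0042,0.0006,0.0],[0,0,-6.3]],[[0.0041,0.0011,0.0],[0,0,-6.2]],[[0.004,0.0015,0.0],[0,0,-6.3]]]'

```text
time: 28.03
ee_pos: [0.4382, 0.1273, 0.2458]
tcp_rot: [-3.141, -0.0, 1.82]
force: [-0.4, -0.6, 1.1]
finger_gap: 0.553
```

Call:
send_rows --targets '[[[0.0038,0.0019,0.0],[0,0,-6.2]],[[0.0035,0.0024,0.0],[0,0,-6.3]],[[0.0033,0.0027,0.0],[0,0,-6.2]],[[0.0029,0.003,0.0],[0,0,-6.3]],[[0.0026,0.0034,0.0],[0,0,-6.2]],[[0.0022,0.0036,0.0],[0,0,-6.3]],[[0.0018,0.0038,0.0],[0,0,-6.2]],[[0.0014,0.004,0.0],[0,0,-6.3]]]'

```text
time: 28.7
ee_pos: [0.446, 0.1602, 0.2458]
tcp_rot: [-3.141, -0.0, 2.692]
force: [-0.4, 0.1, -0.1]
finger_gap: 0.549
```

Run:
```python
from h import *
st()
p=env.read_camera("top"); q=env.read_camera("scene")
cv2.imwrite("pics/s13.png",cv2.resize(q["pixels"][90:200,240:390],None,fx=5,fy=5,interpolation=2))
plan(lin([.450,.1766,.235],179),4)
```

```text
t 28.7 p [0.446  0.1602 0.2458] rpy [-180.    -0.   154.3] F [-0.4  0.1 -0.1] T [ 0.01 -0.02 -0.01] gap 0.549 q [ 0.48  0.24 -1.01  1.93  0.23  1.09  0.5 ]
[[[0.0009,0.0041,0.0027],[0,0,-6.2]],[[0.0004,0.0041,0.0027],[0,0,-6.2]],[[-0.0001,0.0042,0.0027],[0,0,-6.2]],[[-0.0004,0.0041,0.0026],[0,0,-6.3]]]
end [0.44995405 0.17661417 0.23504047] 179.0368982055424 max step 0.004993996395673509
```

View pics/s13.png

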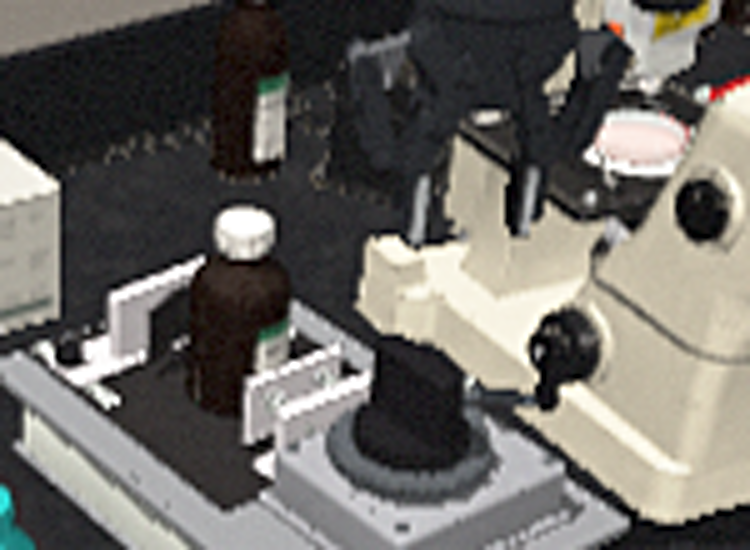

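Call:
send_rows --targets '[[[0.0009,0.0041,0],[0,0,-6.2]],[[0.0004,0.0041,0],[0,0,-6.2]],[[-0.0001,0.0042,0],[0,0,-6.2]],[[-0.0004,0.0041,0],[0,0,-6.3]],[[0,0,0.01],[0,0,0]],[[0,0,0.01],[0,0,0]],[[0,0,0.01],[0,0,0]],[[0,0,0.01],[0,0,0]]]'

```text
time: 29.47
ee_pos: [0.4498, 0.1757, 0.2043]
tcp_rot: [-3.141, -0.001, 3.118]
force: [0.3, 0.4, -1.0]
finger_gap: 0.554
```

Run:
```python
from h import *
st()
plan(lin([.450,.1766,.150],179),6)
```

```text
t 29.47 p [0.4498 0.1757 0.2043] rpy [-1.800e+02 -1.000e-01  1.786e+02] F [ 0.3  0.4 -1. ] T [ 0.07 -0.02 -0.02] gap 0.554 q [ 0.45  0.36 -1.05  1.96  0.36  1.03  0.78]
[[[-0.0,0.0002,0.009],[0,0,-0.1]],[[-0.0001,0.0001,0.0091],[0,0,-0.0]],[[0.0,0.0002,0.009],[0,0,-0.1]],[[-0.0,0.0001,0.0091],[0,0,-0.1]],[[-0.0,0.0002,0.009],[0,0,-0.0]],[[-0.0001,0.0001,0.0091],[0,0,-0.1]]]
end [0.45002866 0.17657165 0.14999114] 179.0223288375848 max step 0.009101098834756164
```

Call:
send_rows --targets '[[[0,0.0002,0.009],[0,0,0]],[[0,0.0002,0.009],[0,0,0]],[[0,0.0002,0.009],[0,0,0]],[[0,0.0002,0.009],[0,0,0]],[[0,0.0002,0.009],[0,0,0]],[[0,0,0.009],[0,0,0]],[[0,0,0],[0,0,0.5]],[[0,0,0],[0,0,0]]]'

```text
time: 30.13
ee_pos: [0.45, 0.1773, 0.1515]
tcp_rot: [3.141, -0.001, 3.112]
force: [0.5, -0.8, -0.3]
finger_gap: 0.55
```

Call:
send_rows --targets '[[[0,0,0],[0,0,0]],[[0,0,0],[0,0,0]],[[0,0,0],[0,0,0]],[[0,0,0],[0,0,0]],[[0,0,0],[0,0,0]],[[0,0,0],[0,0,0]],[[0,0,0],[0,0,0]],[[0,0,0],[0,0,0]]]' --hand 1

```text
time: 30.8
ee_pos: [0.4505, 0.1769, 0.1524]
tcp_rot: [-3.141, 0.001, 3.112]
force: [-3.2, -3.4, 8.1]
finger_gap: 0.197
```

Run:
```python
from h import *
st()
```

```text
t 30.8 p [0.4505 0.1769 0.1524] rpy [-180.     0.   178.3] F [-3.2 -3.4  8.1] T [-0.71  0.52 -0.01] gap 0.197 q [ 0.38  0.43 -0.99  2.01  0.45  0.93  0.7 ]
```

Call:
send_rows --targets '[[[0,0,0],[0,0,4]],[[0,0,0],[0,0,4]],[[0,0,0],[0,0,4]],[[0,0,0],[0,0,4]],[[0,0,0],[0,0,4]],[[0,0,0],[0,0,4]],[[0,0,0],[0,0,4]],[[0,0,0],[0,0,2]]]'

```text
time: 31.47
ee_pos: [0.4504, 0.1765, 0.1524]
tcp_rot: [-3.141, 0.001, 2.585]
force: [-3.7, -6.8, 9.3]
finger_gap: 0.2
```

Run:
```python
from h import *
st()
q=env.read_camera("scene")
cv2.imwrite("pics/s14.png",cv2.resize(q["pixels"][90:200,240:390],None,fx=5,fy=5,interpolation=2))
```

```text
t 31.47 p [0.4504 0.1765 0.1524] rpy [-1.799e+02  1.000e-01  1.481e+02] F [-3.7 -6.8  9.3] T [-1.31  0.74  0.17] gap 0.2 q [ 0.29  0.39 -0.87  2.01  0.37  0.91  0.24]
```

View pics/s14.png

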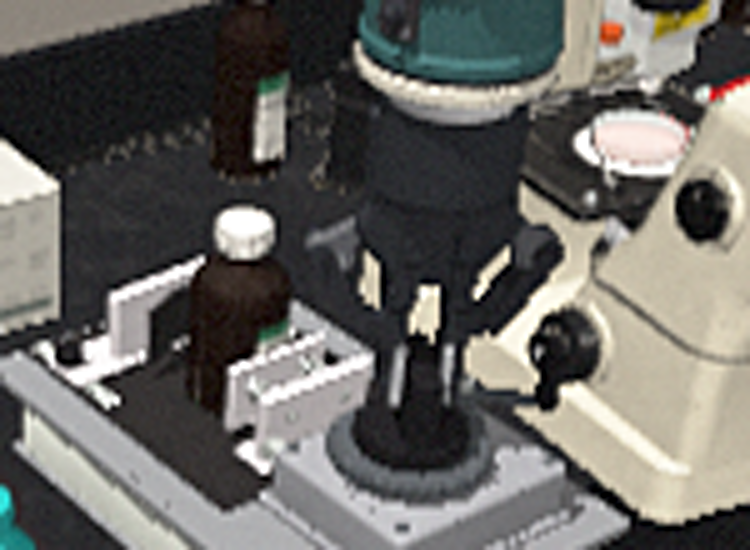

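Call:
send_rows --targets '[[[0,0,0],[0,0,2]],[[0,0,0],[0,0,2]],[[0,0,0],[0,0,2]],[[0,0,0],[0,0,2]],[[0,0,0],[0,0,2]],[[0,0,0],[0,0,2]],[[0,0,0],[0,0,2]],[[0,0,0],[0,0,2]]]'

```text
time: 32.18
ee_pos: [0.4503, 0.1763, 0.1524]
tcp_rot: [-3.141, 0.001, 2.308]
force: [-5.0, -8.8, 12.5]
finger_gap: 0.202
```

Run:
```python
from h import *
st()
```

```text
t 32.18 p [0.4503 0.1763 0.1524] rpy [-1.799e+02  1.000e-01  1.322e+02] F [-5.  -8.8 12.5] T [-1.58  1.03  0.15] gap 0.202 q [ 0.24  0.37 -0.81  2.01  0.34  0.9  -0.01]
```

Call:
send_rows --targets '[[[0,0,0],[0,0,2]],[[0,0,0],[0,0,2]],[[0,0,0],[0,0,2]],[[0,0,0],[0,0,2]],[[0,0,0],[0,0,2]],[[0,0,0],[0,0,0]],[[0,0,0],[0,0,0]],[[0,0,0],[0,0,0]]]'

```text
time: 32.85
ee_pos: [0.4502, 0.1762, 0.1523]
tcp_rot: [-3.141, 0.001, 2.135]
force: [-6.9, -7.4, 12.8]
finger_gap: 0.2
```

Run:
```python
from h import *
st()
q=env.read_camera("scene"); p=env.read_camera("top")
cv2.imwrite("pics/s15.png",cv2.resize(q["pixels"][90:200,240:390],None,fx=5,fy=5,interpolation=2))
cv2.imwrite("pics/s15b.png",cv2.resize(p["pixels"][120:220,280:380],None,fx=5,fy=5,interpolation=2))
```

```text
t 32.85 p [0.4502 0.1762 0.1523] rpy [-1.799e+02  1.000e-01  1.223e+02] F [-6.9 -7.4 12.8] T [-1.78  1.25 -0.02] gap 0.2 q [ 0.22  0.36 -0.77  2.01  0.32  0.89 -0.16]
```

View pics/s15.png

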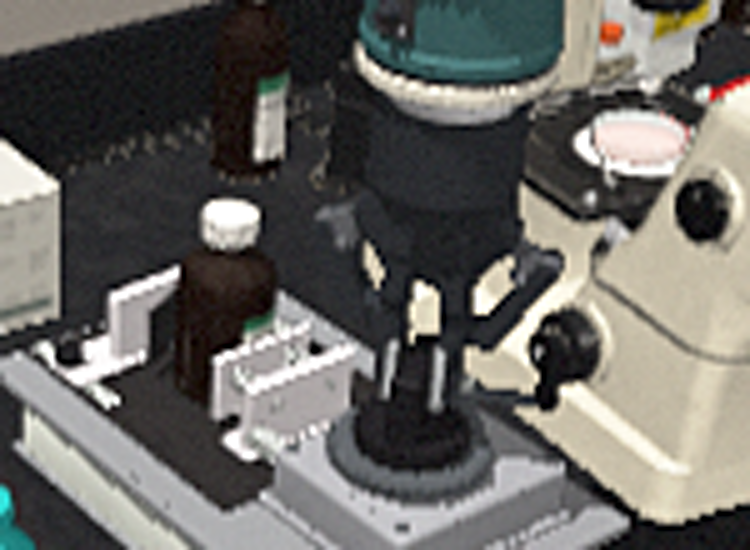

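View pics/s15b.png

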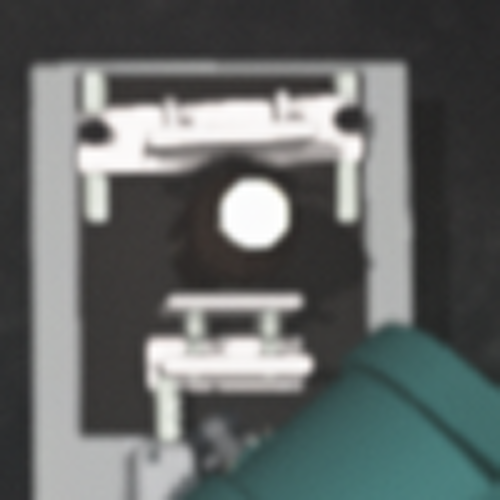

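```bash
cat >> h.py <<'E'
def cap():
    p=env.read_camera("top"); g=p["pixels"].min(2).astype(float)
    r=(slice(140,175),slice(318,344)); g=g[r]
    w=np.clip(g-110,0,100); n,l,stt,c=cv2.connectedComponentsWithStats((w>0).astype(np.uint8))
    best=None
    for i in range(1,n):
        x,y,a,b,ar=stt[i]
        if 60<ar<400 and 8<a<22 and 8<b<22:
            m=(l==i)*w; ys,xs=np.mgrid[:g.shape[0],:g.shape[1]]
            best=((m*xs).sum()/m.sum()+318,(m*ys).sum()/m.sum()+140,ar)
    if best: 
        X=onz(p,best[:2],.194); print("cap px",np.round(best,2),"world",np.round(X[:2],4))
    else: print("cap none",stt[1:])
    return p
E
python3 - <<'E'
from h import *
cap()
E
```

```text
cap px [330.41 162.3  165.  ] world [0.6122 0.1802]
```

Call:
send_rows --targets '[[[0,-0.0005,-0.0005],[0,0,0]],[[0,0,0],[0,0,2]],[[0,0,0],[0,0,2]],[[0,0,0],[0,0,1]],[[0,0,0],[0,0,0]],[[0,0,0],[0,0,0]],[[0,0,0],[0,0,0]],[[0,0,0],[0,0,0]]]'

```text
time: 33.67
ee_pos: [0.45, 0.1762, 0.1524]
tcp_rot: [-3.141, 0.001, 2.048]
force: [1.3, -5.6, 1.3]
finger_gap: 0.196
```

Run:
```python
from h import *
st();cap()
```

```text
t 33.67 p [0.45   0.1762 0.1524] rpy [-1.800e+02  1.000e-01  1.173e+02] F [ 1.3 -5.6  1.3] T [-1.14 -0.26  0.01] gap 0.196 q [ 0.2   0.35 -0.75  2.01  0.31  0.89 -0.24]
cap px [330.4  161.29 164.  ] world [0.6147 0.1802]
```

Call:
send_rows --targets '[[[0,0,0],[0,0,0]],[[0,0,0],[0,0,2]],[[0,0,0],[0,0,2]],[[0,0,0],[0,0,1]],[[0,0,0],[0,0,0]],[[0,0,0],[0,0,0]],[[0,0,0],[0,0,0]],[[0,0,0],[0,0,0]]]'

```text
time: 34.38
ee_pos: [0.45, 0.1761, 0.1524]
tcp_rot: [-3.141, 0.001, 1.96]
force: [0.3, -6.6, 1.8]
finger_gap: 0.2
```

Run:
```python
from h import *
st();cap()
```

```text
t 34.38 p [0.45   0.1761 0.1524] rpy [-1.800e+02  1.000e-01  1.123e+02] F [ 0.3 -6.6  1.8] T [-1.25 -0.06 -0.02] gap 0.2 q [ 0.19  0.35 -0.73  2.01  0.3   0.89 -0.32]
cap px [330.37 160.23 168.  ] world [0.6174 0.1803]
```

Call:
send_rows --targets '[[[0,0,0],[0,0,0]],[[0,0,0],[0,0,2]],[[0,0,0],[0,0,2]],[[0,0,0],[0,0,1]],[[0,0,0],[0,0,0]],[[0,0,0],[0,0,0]],[[0,0,0],[0,0,0]],[[0,0,0],[0,0,0]]]'

```text
time: 35.1
ee_pos: [0.4499, 0.1761, 0.1524]
tcp_rot: [-3.141, 0.001, 1.873]
force: [0.1, -6.3, 1.6]
finger_gap: 0.198
```

Run:
```python
from h import *
st();cap()
```

```text
t 35.1 p [0.4499 0.1761 0.1524] rpy [-1.800e+02  1.000e-01  1.073e+02] F [ 0.1 -6.3  1.6] T [-1.29 -0.05  0.04] gap 0.198 q [ 0.17  0.34 -0.71  2.01  0.29  0.88 -0.4 ]
cap none [[  0   0  26  27 464]]
```

Call:
send_rows --targets '[[[0,0,0],[0,0,0]],[[0,0,0],[0,0,2]],[[0,0,0],[0,0,2]],[[0,0,0],[0,0,1]],[[0,0,0],[0,0,0]],[[0,0,0],[0,0,0]],[[0,0,0],[0,0,0]],[[0,0,0],[0,0,0]]]'

```text
time: 35.82
ee_pos: [0.4499, 0.1761, 0.1525]
tcp_rot: [-3.141, 0.001, 1.786]
force: [-0.8, -6.3, 1.6]
finger_gap: 0.2
```

Run:
```python
from h import *
st();p=cap()
q=env.read_camera("scene")
cv2.imwrite("pics/s16.png",cv2.resize(q["pixels"][90:200,240:390],None,fx=5,fy=5,interpolation=2))
cv2.imwrite("pics/s16b.png",cv2.resize(p["pixels"][120:220,280:380],None,fx=5,fy=5,interpolation=2))
```

```text
t 35.82 p [0.4499 0.1761 0.1525] rpy [-1.800e+02  1.000e-01  1.023e+02] F [-0.8 -6.3  1.6] T [-1.32  0.11  0.06] gap 0.2 q [ 0.16  0.34 -0.7   2.02  0.28  0.88 -0.48]
cap none [[  0   0  26  26 462]]
```

View pics/s16b.png

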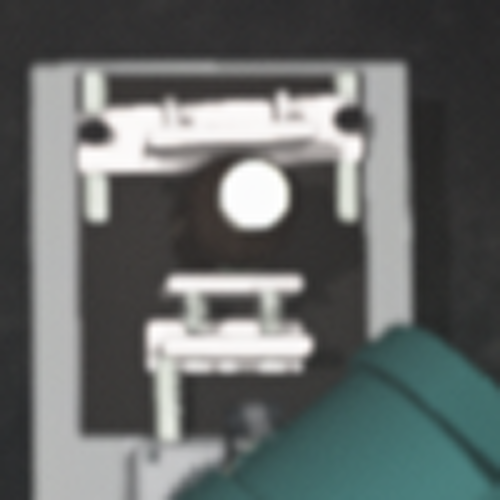

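```bash
cat >> h.py <<'E'
def edges(p=None):
    if p is None: p=env.read_camera("top")
    g=p["pixels"].min(2).astype(float)
    c=g[150:172,328:333].mean(1)   # cap lower edge: last falling crossing
    th=120; r=[i+(c[i]-th)/(c[i]-c[i+1]) for i in range(len(c)-1) if c[i]>=th>c[i+1]]
    # pad & jaw: columns left 314..318 / 325..329
    d=g[162:205,322:328].mean(1)
    up=[162+i+(th-d[i])/(d[i+1]-d[i]) for i in range(len(d)-1) if d[i]<th<=d[i+1]]
    dn=[162+i+(d[i]-th)/(d[i]-d[i+1]) for i in range(len(d)-1) if d[i]>=th>d[i+1]]
    print("cap low edge",np.round(150+np.array(r),2),"rise",np.round(up,2),"fall",np.round(dn,2))
    return p
E
python3 - <<'E'
from h import *
for f in ("pics/s15b.png","pics/s16b.png"):
    im=cv2.imread(f); s=cv2.resize(im,(100,100),interpolation=cv2.INTER_AREA)
    full=np.zeros((384,512,3),np.uint8); full[120:220,280:380]=s
    edges({"pixels":full})
E
```

```text
cap low edge [169.37] rise [178.17 186.85] fall [167.01 181.83 197.63]
cap low edge [165.53] rise [174.15 183.43] fall [163.35 178.64 194.18]
```

Call:
send_rows --targets '[[[0,0,0],[0,0,0]],[[0,0,0],[0,0,2]],[[0,0,0],[0,0,2]],[[0,0,0],[0,0,1]],[[0,0,0],[0,0,0]],[[0,0,0],[0,0,0]],[[0,0,0],[0,0,0]],[[0,0,0],[0,0,0]]]'

```text
time: 36.58
ee_pos: [0.4498, 0.1761, 0.1524]
tcp_rot: [-3.141, 0.001, 1.699]
force: [-1.2, -6.6, 2.3]
finger_gap: 0.199
```

Run:
```python
from h import *
st();edges()
```

```text
t 36.58 p [0.4498 0.1761 0.1524] rpy [-1.80e+02  1.00e-01  9.73e+01] F [-1.2 -6.6  2.3] T [-1.4   0.23  0.12] gap 0.199 q [ 0.14  0.33 -0.68  2.02  0.27  0.88 -0.55]
cap low edge [165.52] rise [174.16 182.63] fall [163.39 178.51 192.85]
```

Call:
send_rows --targets '[[[0,0,0],[0,0,2]],[[0,0,0],[0,0,2]],[[0,0,0],[0,0,2]],[[0,0,0],[0,0,2]],[[0,0,0],[0,0,2]],[[0,0,0],[0,0,0]],[[0,0,0],[0,0,0]],[[0,0,0],[0,0,0]]]'

```text
time: 37.3
ee_pos: [0.4497, 0.1761, 0.1524]
tcp_rot: [-3.141, 0.001, 1.524]
force: [-2.1, -6.4, 3.4]
finger_gap: 0.2
```

Run:
```python
from h import *
st();edges()
```

```text
t 37.3 p [0.4497 0.1761 0.1524] rpy [-1.80e+02  1.00e-01  8.73e+01] F [-2.1 -6.4  3.4] T [-1.49  0.43  0.26] gap 0.2 q [ 0.11  0.33 -0.64  2.02  0.26  0.88 -0.71]
cap low edge [165.49] rise [174.17 180.6 ] fall [163.34 178.44 190.42]
```

Call:
send_rows --targets '[[[0,0,0],[0,0,2]],[[0,0,0],[0,0,2]],[[0,0,0],[0,0,2]],[[0,0,0],[0,0,1.3]],[[0,0,0],[0,0,0]],[[0,0,0],[0,0,0]],[[0,0,0],[0,0,0]],[[0,0,0],[0,0,0]]]'

```text
time: 38.02
ee_pos: [0.4496, 0.1761, 0.1524]
tcp_rot: [-3.141, 0.001, 1.397]
force: [-2.8, -6.5, 4.6]
finger_gap: 0.197
```

Run:
```python
from h import *
st();edges()
```

```text
t 38.02 p [0.4496 0.1761 0.1524] rpy [-1.80e+02  1.00e-01  8.01e+01] F [-2.8 -6.5  4.6] T [-1.53  0.58  0.39] gap 0.197 q [ 0.09  0.32 -0.62  2.02  0.24  0.87 -0.83]
cap low edge [165.51] rise [174.15 179.09] fall [163.35 178.9  190.11]
```

Call:
send_rows --targets '[[[0,0,0],[0,0,-0.5]],[[0,0,0],[0,0,-0.5]],[[0,0,0],[0,0,-0.5]],[[0,0,0],[0,0,-0.5]],[[0,0,0],[0,0,0]],[[0,0,0],[0,0,0]],[[0,0,0],[0,0,0]],[[0,0,0],[0,0,0]]]'

```text
time: 38.73
ee_pos: [0.4496, 0.1761, 0.1524]
tcp_rot: [-3.141, 0.001, 1.432]
force: [-2.4, -6.8, 3.8]
finger_gap: 0.201
```

Run:
```python
from h import *
st()
```

```text
t 38.73 p [0.4496 0.1761 0.1524] rpy [-1.80e+02  1.00e-01  8.21e+01] F [-2.4 -6.8  3.8] T [-1.5   0.55  0.38] gap 0.201 q [ 0.1   0.32 -0.63  2.02  0.25  0.87 -0.8 ]
```

Call:
send_rows --targets '[[[0,0,0],[0,0,0]],[[0,0,0],[0,0,0]],[[0,0,0],[0,0,0]],[[0,0,0],[0,0,0]],[[0,0,-0.01],[0,0,0]],[[0,0,-0.02],[0,0,0]],[[0,0,-0.03],[0,0,0]],[[0,0,-0.03],[0,0,0]]]' --hand 0.4

```text
time: 39.4
ee_pos: [0.4493, 0.1771, 0.2438]
tcp_rot: [-3.14, -0.0, 1.433]
force: [0.1, 0.5, -1.0]
finger_gap: 0.606
```

Call:
send_rows --targets '[[[0,0,-0.03],[0,0,0]],[[0,0,-0.03],[0,0,0]],[[-0.02,0,-0.03],[0,0,0]],[[-0.03,0,0],[0,0,0]],[[-0.03,0,0],[0,0,0]],[[-0.03,0,0],[0,0,0]],[[-0.02,0,0],[0,0,0]],[[0,0,0],[0,0,0]]]'

```text
time: 40.07
ee_pos: [0.4313, 0.0446, 0.3331]
tcp_rot: [3.141, 0.001, 1.428]
force: [1.1, 1.0, 0.6]
finger_gap: 0.603
```

Run:
```python
from h import *
st();p=edges()
q=env.read_camera("scene")
cv2.imwrite("pics/s17.png",cv2.resize(q["pixels"][90:240,220:370],None,fx=4,fy=4,interpolation=2))
cv2.imwrite("pics/s17b.png",cv2.resize(p["pixels"][120:260,280:390],None,fx=4,fy=4,interpolation=2))
```

```text
t 40.07 p [0.4313 0.0446 0.3331] rpy [180.    0.   81.8] F [1.1 1.  0.6] T [ 0.02 -0.01 -0.01] gap 0.603 q [ 0.37 -0.01 -0.54  1.91 -0.01  1.25 -0.31]
cap low edge [165.51] rise [174.16 179.09] fall [163.36 178.87 189.54]
```

View pics/s17.png

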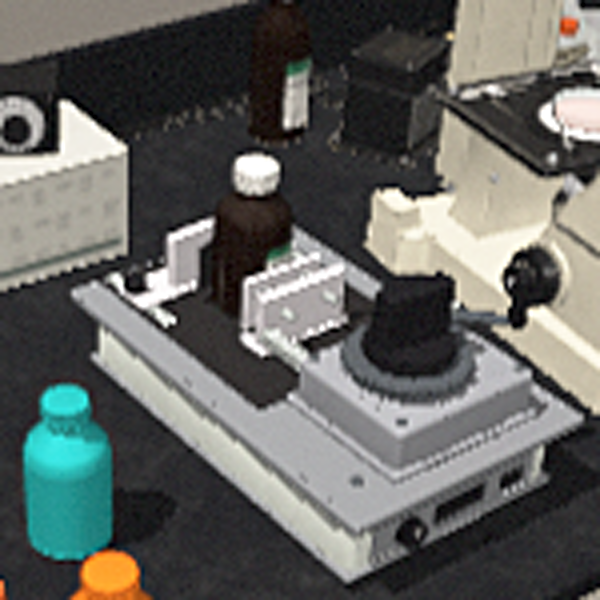

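View pics/s17b.png

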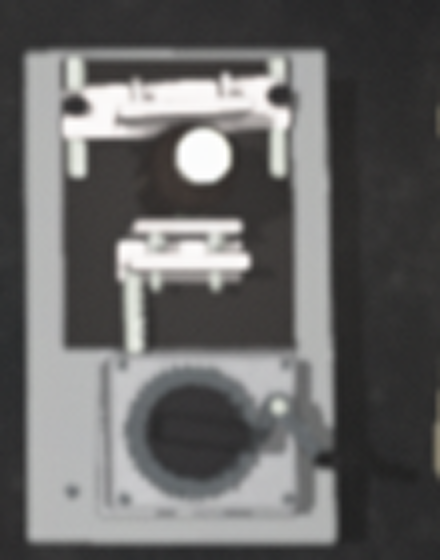

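Call:
send_rows --targets '[[[0,0,0],[0,0,0]],[[0,0,0],[0,0,0]],[[0,0,0],[0,0,0]],[[0,0,0],[0,0,0]],[[0,0,0],[0,0,0]],[[0,0,0],[0,0,0]],[[0,0,0],[0,0,0]],[[0,0,0],[0,0,0]]]'

```text
time: 40.83
ee_pos: [0.4319, 0.0482, 0.3323]
tcp_rot: [-3.141, -0.0, 1.432]
force: [-0.4, 0.4, -0.2]
finger_gap: 0.604
```

Run:
```python
from h import *
st();p=edges()
big=cv2.resize(p["pixels"][205:255,295:375],None,fx=10,fy=10,interpolation=2)
cv2.imwrite("pics/s18.png",cv2.convertScaleAbs(big,alpha=1.6))
ps=np.load("ps.npy",allow_pickle=True); b0=ps[1]["pixels"][205:255,295:375]
cv2.imwrite("pics/s18d.png",cv2.resize(cv2.absdiff(b0,p["pixels"][205:255,295:375])*3,None,fx=8,fy=8))
for n in ("vial","falcon","blue_rack"): print(n,[np.round(r["xy"],1) for r in env.recognise(p,n)[:1]])
```

```text
t 40.83 p [0.4319 0.0482 0.3323] rpy [-180.    -0.    82.1] F [-0.4  0.4 -0.2] T [-0.06  0.02 -0.01] gap 0.604 q [ 0.37 -0.01 -0.54  1.91 -0.    1.24 -0.31]
cap low edge [165.51] rise [174.16 179.09] fall [163.36 178.87 189.54]
vial []
falcon [array([209.3, 184.5])]
blue_rack [array([167.7, 225.6])]
```

View pics/s18.png

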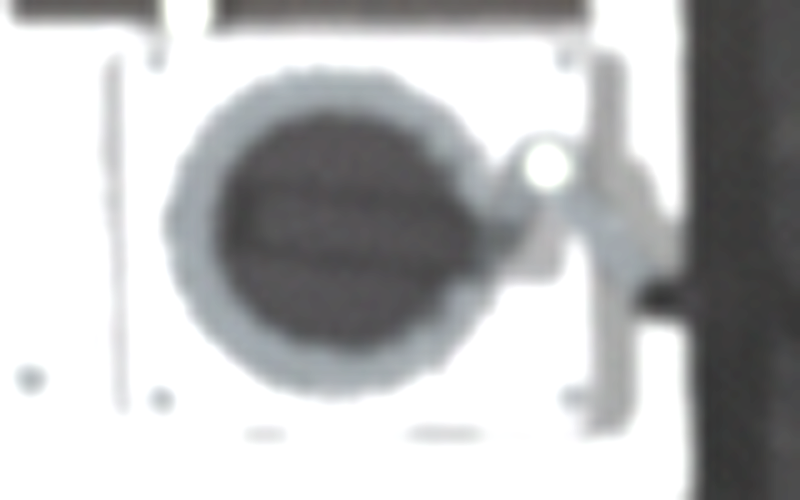

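View pics/s18d.png

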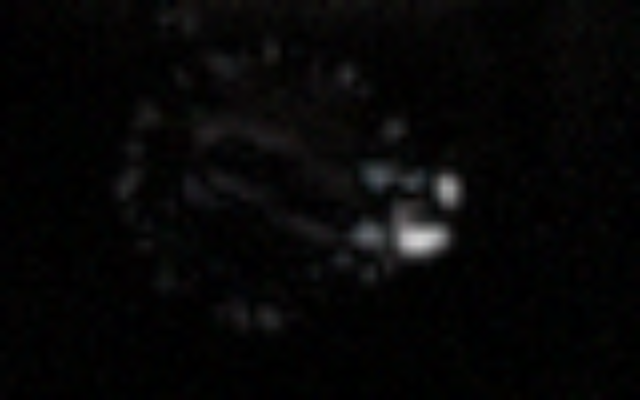

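Run:
```python
from h import *
ps=np.load("ps.npy",allow_pickle=True); p=env.read_camera("top")
d=cv2.absdiff(ps[1]["pixels"],p["pixels"]).max(2)
r=d[150:250,130:240]; print("neighbour area diff max",r.max(),(r>25).sum())
edges(p); print(env.finish_job())
```

```text
neighbour area diff max 6 0
cap low edge [165.51] rise [174.16 179.09] fall [163.36 178.87 189.54]
the job is handed in; nothing more can be done
None
```

I swung the release lever out to its stop and wound the jaw back with the knob. I then stood the brown bottle in the bay and swung the lever back in. After that I clicked the knob up until the bottle met the stop, and about two clicks more. The job is handed in at about 41 s of the 72 s.

**Bottle:** it was upright at x ≈ 0.069 m, y ≈ 0.002 m in the shaker's frame when I let it go. The pad then slid it back against the V. Its cap edge stayed at the same pixel row (165.5) through the last checks.

**Pad force:** I estimate 11 to 13 N, against the 7.5 to 17.5 N that counts as firm. This comes from the measured pad push-back of about 12 mm. The knob torque just before release, 0.38 N m, agrees with it.

**Lever:** the picture of the lever and post shows no change from the start, so the pawl is in.

**Neighbours and robot:** the area around the vial, rack and conical tube showed no change from the start. The arm was clear and touching nothing.

**Checks that failed or disagreed:**
- **Jaw position:** after release it measured about 3 degrees of knob further forward than the click I had calculated. It was stable over two later looks, and the force range above covers both values.
- **Vial:** the recogniser missed it in the last picture, so I relied on the before-and-after image difference there.
- **Knob force:** on the first knob grip I pulled up on it with about 56 N for a moment before correcting.

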